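# Pack the strip-down row into the two-layer kit box in reverse order

## Task

Move the three parts from the nests of the wooden rack into the bottom bays of the green kit box in reverse order, one to a bay: what lies leftmost on the rack (seen from the robot) goes into the rightmost bay, the middle one into the middle bay, the rightmost into the leftmost bay. When all three lie in their bays, fit the divider plate, handle up, fully down inside the box rim, and only then lay the brass ring flat and centred on the round rubber seat of the divider.

Things in the scene. Friction and masses are not known exactly. Their poses are not given: they have to be found in the camera images.
- parts_rack: fixed plywood board 130 x 230 mm lying on the bench, its long side across the robot's view (turned up to 20 degrees). Origin: centre of its underside; z up, y along the row and always roughly towards the robot's left, x away from the robot. It carries three equal nests in a row at y = +74, 0 and -74 mm; its edge strips rise 12 mm. Tall castings stand near the work: carry high.
- nest_socket: fixed light-wood nest tray, 114 (x) x 66 (y) mm, on the rack: the one in which the socket screw starts. Origin: centre of its underside, 6 mm above the bench; axes parallel to the rack's. Its floor, on which the part lies, is 6 mm above its origin; a lip 3 mm wide round the edge rises 3 mm above that floor.
- nest_hex: equal nest tray, the one in which the hex screw starts
- nest_key: equal nest tray, the one in which the hex key starts
- socket_screw: loose black socket-head screw lying on its side, 90 mm long along its y, head (16 mm diameter, 10 mm long) at +y, threaded shank 10 mm thick; origin in the middle of its length on its underside; 0.07 kg. Grip across the shank (along x) near the origin, shank 0 to 11 mm above the origin
- hex_screw: loose silver hex-head screw lying on its side, 38 mm long along its y, head (16 mm wide, 19 mm high, 8 mm long) at +y, shank 10 mm thick, 1 to 13 mm above the origin; origin in the middle of its length on its underside; 0.03 kg. Grip across the shank (along x) near y = -4 mm
- hex_key: loose silver L-shaped hex key lying flat, 84 mm (y) x 22 mm (x), 7 mm thick; origin at the centre of that outline on its underside. The long leg, 8 mm wide, runs along y at x = +7 mm from y = -31 to +42 mm; the short leg runs along x at y = -36 mm. 0.07 kg. Grip across the long leg near x = +7, y = +5 mm
- kit_box: fixed green open box, outside 120 (x) x 228 (y) mm, rim 34 mm high. Origin: centre of its underside; z up, y along the row of bays, roughly to the robot's left (turned up to 20 deg). Bays at y = +74, 0, -74 mm, each 110 (x) x 70 (y) mm inside, floor 4 mm above the origin. Partitions and small corner blocks (12 x 10 mm) end 28 mm up and carry the divider, within the rim (opening 110 x 218 mm)
- divider: loose aluminium plate, 96 (x) x 204 (y) x 5 mm, 0.3 kg, flat on the bench. Origin: centre of underside; z up. Mid: black bridge handle, bar 60 mm long in x, 12 mm thick in y, 25 to 45 mm above the origin. At y = +60 mm a round rubber seat, 50 mm across, top 9 mm up; at y = -60 mm an empty thin-lipped square. Goes into the box either way round (7 mm play), origin then 28 mm above the box's
- thrust_ring: loose flat brass ring, 58 mm outer diameter, about 40 mm hole, 5 mm thick, 0.06 kg, at first flat on the bench. Origin: centre of its underside, z up. Can be gripped across its outside

How it is judged:
On the way, in this order (a step that is already met when the one before it is completed fails the run):
1. the three parts lie in the box's bays, in the reverse of their order on the rack (((y of nest_socket in the frame of parts_rack between -0.094 and -0.054 m and y of socket_screw in the frame of kit_box between 0.039 and 0.109 m) or (y of nest_socket in the frame of parts_rack between -0.02 and 0.02 m and y of socket_screw in the frame of kit_box between -0.035 and 0.035 m) or (y of nest_socket in the frame of parts_rack between 0.054 and 0.094 m and y of socket_screw in the frame of kit_box between -0.109 and -0.039 m)) and x of socket_screw in the frame of kit_box between -0.03 and 0.03 m and z of socket_screw in the frame of kit_box between 0 and 0.026 m and linear speed of each of socket_screw, hex_screw, hex_key below 0.02 m/s and ((y of nest_hex in the frame of parts_rack between -0.094 and -0.054 m and y of hex_screw in the frame of kit_box between 0.039 and 0.109 m) or (y of nest_hex in the frame of parts_rack between -0.02 and 0.02 m and y of hex_screw in the frame of kit_box between -0.035 and 0.035 m) or (y of nest_hex in the frame of parts_rack between 0.054 and 0.094 m and y of hex_screw in the frame of kit_box between -0.109 and -0.039 m)) and x of hex_screw in the frame of kit_box between -0.05 and 0.05 m and z of hex_screw in the frame of kit_box between 0 and 0.026 m and ((y of nest_key in the frame of parts_rack between -0.094 and -0.054 m and y of hex_key in the frame of kit_box between 0.039 and 0.109 m) or (y of nest_key in the frame of parts_rack between -0.02 and 0.02 m and y of hex_key in the frame of kit_box between -0.035 and 0.035 m) or (y of nest_key in the frame of parts_rack between 0.054 and 0.094 m and y of hex_key in the frame of kit_box between -0.109 and -0.039 m)) and x of hex_key in the frame of kit_box between -0.035 and 0.035 m and z of hex_key in the frame of kit_box between 0 and 0.026 m), for 0.2 s.
2. the divider lies level on the partitions inside the box rim (horizontal distance between divider and kit_box below 0.014 m and z of divider in the frame of kit_box between 0.025 and 0.0305 m and angle between the y axis of divider and the y axis of kit_box, either way round below 0.12 rad and angle between divider's own z axis and vertical below 0.04 rad and linear speed of divider below 0.02 m/s), for 0.2 s.
3. the ring lies flat on the divider's round seat (x of thrust_ring in the frame of divider between -0.012 and 0.012 m and y of thrust_ring in the frame of divider between 0.048 and 0.072 m and z of thrust_ring in the frame of divider between 0.006 and 0.016 m and angle between the z axis of thrust_ring and the z axis of divider, either way round below 0.08 rad and linear speed of thrust_ring below 0.02 m/s), for 0.2 s.
At the end, for the whole second after the job is handed in: Each part lies at rest on its bay's floor, anywhere in the bay that mirrors its nest's place on the rack. The divider lies level (0.04 rad) on the partitions within the rim, either way round. The ring lies flat on it, within 12 mm of the seat's centre in x and y. All at rest (all of step 1 and all of step 2 and all of step 3); the robot touches nothing.
It also fails if it takes over 131 s, if anything falls off the work surface, if the arm or the gripper's body presses on something with over 40 N, if the wrist force passes 120 N, or if a joint passes its speed limit or range.

## Robot

A 6-joint arm with a two-finger parallel gripper is mounted at the origin on a cart in front of the work surface, level with it; the furniture and walls round the work are solid. World frame = base frame: x ahead of the robot, y to its left, z up, the work surface at z = 0. Lengths are in m, angles in rad, forces in N, time in s.
With the tool pointing down it reaches from about 0.4 to 0.825 m from the base axis. Payload 7 kg.
Tool frame: the origin (TCP) lies midway between the tips of the shut fingers; the grasp point (between the pads) lies 19 mm behind it (env.pinch_z is the distance from the TCP to the grasp point, in m); y points along the fingers, z is the direction in which the jaws open and shut, and the axes are right-handed (so a half turn about y gives the same grasp; the last joint's range is limited). The gripper opens to 85 mm and grips with 20 to 120 N. Pads are 22 mm wide; open, the fingers measure 114 mm over their backs; the gripper's body (76 mm by 85 mm) begins 54 mm behind the grasp point. The pads swing forward as they close: fully open they stand 13 mm farther back than shut.
Start: joints at [1.565, 0.359, 0.012, 0, -1.224, -0.288], TCP at [0.195, 0.646, 0.231] pointing down, gripper open.
Joint ranges: [-3.07, 3.07], [-1.43, 2.12], [-1.02, 1.25], [-3.03, 1.67], [-3.05, -0], [-3.03, 3.03]. Speed limits (rad/s): [2.39, 2.39, 3.01, 3.14, 3.14, 3.14].

## Interface

Orientations are given as a rotation vector (axis times angle).
In Python, from rig import env gives the robot as it stands.
- The arm moves only by the tool send_rows, never from a script. Its arguments are lists of equal length, an entry for each row: "linear": the shift along the tool's x, y, z in cm, a list of three; "rotation": the turn, a rotation vector about the tool's x, y, z in degrees, a list of three; "gripper": the opening, from 0 (shut) to 1 (fully open). A call has 1 to 10 rows; each row is the pose to reach, as a shift and turn from the pose commanded when the call began, along the tool's axes at that moment; what a row does not reach only later rows make up. A row lasts 1/8 s, in which the tool goes at most 62.5 mm and 10.7 degrees, less where a joint would pass 70% of its speed; a pose out of reach is approached as far as the arm can. A call with a gripper value outside its range is refused whole. The fingers move at their own pace and stop on an object; "force" is the grip in N (left out, the last holds). Time passes only in rows, so rows that repeat a pose let the fingers close. It gives the time, the measured TCP pose, the force and the opening at its end, in the units of the state.
- env.state(): the state, without advancing time (a new reading comes with each control period).
- env.read_camera(name): name is "scene" or "top" or "wrist"; returns a dict with "color" (400x640x3 uint8, blue, green, red), "camera_matrix" (3x3 intrinsics, pixels), "R" (3x3) and "t" (3): a world point X has camera coordinates R X + t. Camera axes: x right, y down, z forward; pixel columns grow to the right and rows downward; lengths in m; the calibration is good to about 2 mm. A picture is of the moment at which its call begins. There is no depth.
- env.sign_off(): hands the job in, once; it reports no verdict.
The state is a dict: "t": time; "joint_pos": joint angles; "joint_velocities": joint speeds; "joint_torque": joint torques, N m; "ee_pos": TCP position; "eef_rot": TCP orientation; "contact_force": force on the tool from outside, world axes, zero at the start; "wrist_torque": the same for the moment, N m; "grip_width": opening from 0.0 (shut) to 1.0 (fully open).
Only numpy, scipy, OpenCV 4.12 (cv2) and the standard library are available. Lean on these libraries where they do the work, as an engineer would, in place of code of your own. Each camera call takes 0.05 s, during which the arm holds its last target.

## Working session

There is one attempt and no reset: what is moved stays moved. The work goes in short steps, Python scripts to look and compute and a tool call to move; the robot and the scene stay as the last step left them, time stands still between calls to the robot, and variables do not carry over. Pictures are saved under pics/ and viewed, and the job is handed in when it is done.

Besides the shell and the picture viewer there is one more tool, called as name(argument=value, ...) on one line, values as JSON. send_rows: Moves the arm, as the interface text tells. Its arguments: {"type":"object","properties":{"linear":{"type":"array","items":{"type":"array","items":{"type":"number"}}},"rotation":{"type":"array","items":{"type":"array","items":{"type":"number"}}},"gripper":{"type":"array","items":{"type":"number"}},"force":{"type":"number"}},"required":["linear","rotation","gripper"]}

```bash
ls; mkdir -p pics
python3 - <<'E'
from rig import env
import cv2
print(env.state(), env.pinch_z)
for n in ["scene","top","wrist"]:
    c=env.read_camera(n); cv2.imwrite(f"pics/{n}0.png",c["color"]); print(n,c["camera_matrix"].tolist(),c["R"].tolist(),c["t"].tolist())
E
```

```text
pics
{'t': 0.0, 'joint_pos': array([ 1.56511879e+00,  3.59353580e-01,  1.10697689e-02, -3.64811039e-04,
       -1.22408876e+00, -2.88094187e-01]), 'joint_velocities': array([-0.00162393,  0.00035904, -0.00032393, -0.00202217, -0.00131266,
        0.00103484]), 'joint_torque': array([ 1.36871076e-03, -5.83318913e+01,  2.93422151e+01,  6.93662435e+00,
       -5.85182308e-03, -5.64537217e-06]), 'ee_pos': array([0.19534056, 0.64561862, 0.23038732]), 'eef_rot': array([-0.30529668, -2.06175931,  2.0651152 ]), 'contact_force': array([ 0.34635978,  0.07055761, -0.80624135]), 'wrist_torque': array([0.02391829, 0.04980042, 0.0084269 ]), 'grip_width': 0.9981132451947252} 0.0187
scene [[382.66476034222774, 0.0, 316.4164756318453], [0.0, 382.66476034222774, 199.2243749341086], [0.0, 0.0, 1.0]] [[0.7880926058138502, -0.615554980395349, -0.0014528496197253355], [-0.4930086145079084, -0.6297802140688151, -0.6002660976503923], [0.36858181002665935, 0.4737815404571176, -0.7997990380336504]] [-0.46344809876085197, 0.2730884077072137, 0.8119536673394442]
top [[373.6970391051976, 0.0, 316.5184487404377], [0.0, 373.6970391051976, 198.9631818464235], [0.0, 0.0, 1.0]] [[-0.006944182485777557, -0.9998423664090513, -0.016340766908338553], [-0.9959090193051618, 0.008387300094252065, -0.08997154252184421], [0.09009441490034373, 0.015649138336579122, -0.9958102735326079]] [-0.003795078451056593, 0.5681492211571422, 0.8902167260970658]
wrist [[287.3231665731324, 0.0, 318.9376034770443], [0.0, 287.3231665731324, 200.16397136176576], [0.0, 0.0, 1.0]] [[-0.288822617898874, -0.9573814851544006, 0.0014789434049520178], [-0.9100246054197634, 0.27501519094041016, 0.3101964897973762], [-0.297383107994797, 0.08824588735778995, -0.9506713156731886]] [0.6737590382257573, -0.040043316923064204, 0.3798628827879838]
```

View pics/scene0.png

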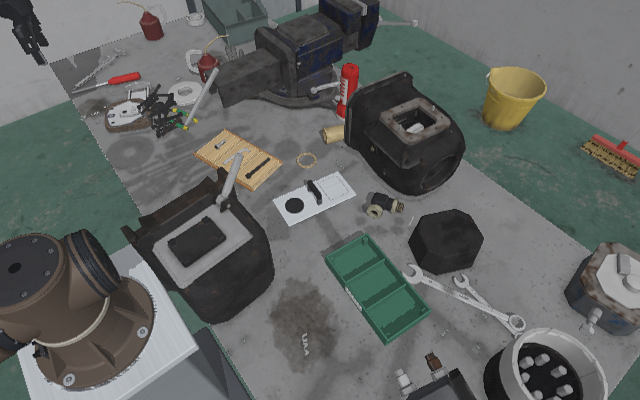

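View pics/top0.png

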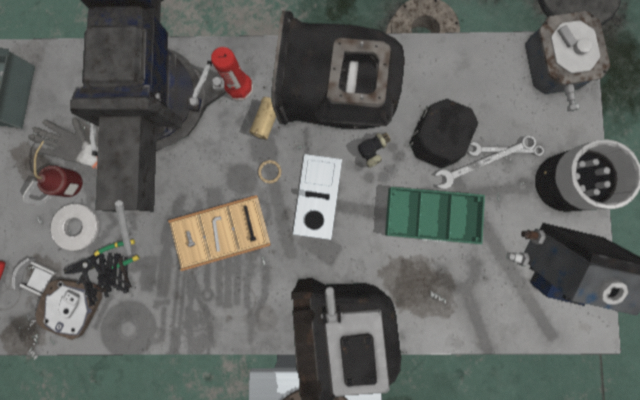

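View pics/wrist0.png

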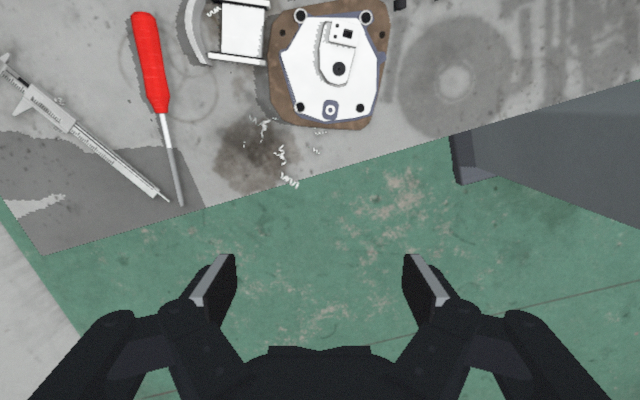

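The top view shows the rack at about (219,232), the divider at (318,197), the ring at (270,172) and the box at (435,215). I'll enlarge these areas.

Run:
```python
import cv2
a=cv2.imread("pics/top0.png"); s=cv2.imread("pics/scene0.png")
cv2.imwrite("pics/c1.png",cv2.resize(a[185:285,160:285],None,fx=6,fy=6,interpolation=cv2.INTER_CUBIC))
cv2.imwrite("pics/c2.png",cv2.resize(a[145:245,250:350],None,fx=6,fy=6,interpolation=cv2.INTER_CUBIC))
cv2.imwrite("pics/c3.png",cv2.resize(a[170:260,370:500],None,fx=6,fy=6,interpolation=cv2.INTER_CUBIC))
```

```text
(no output)
```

View pics/c1.png

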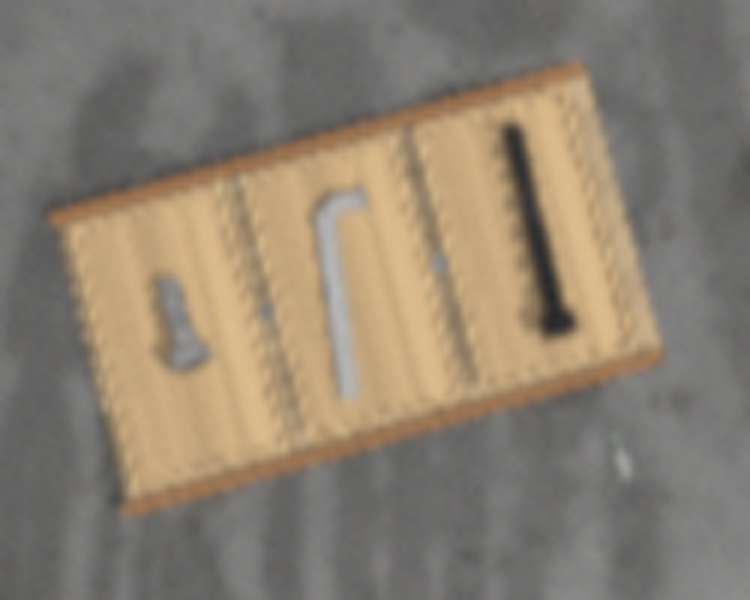

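View pics/c2.png

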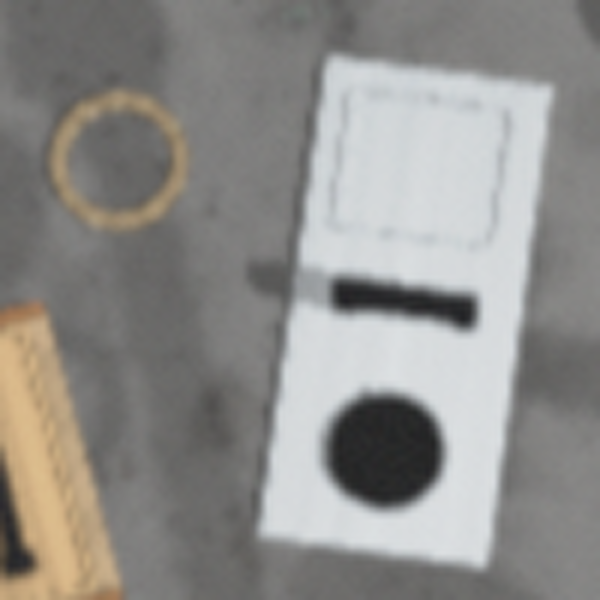

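View pics/c3.png

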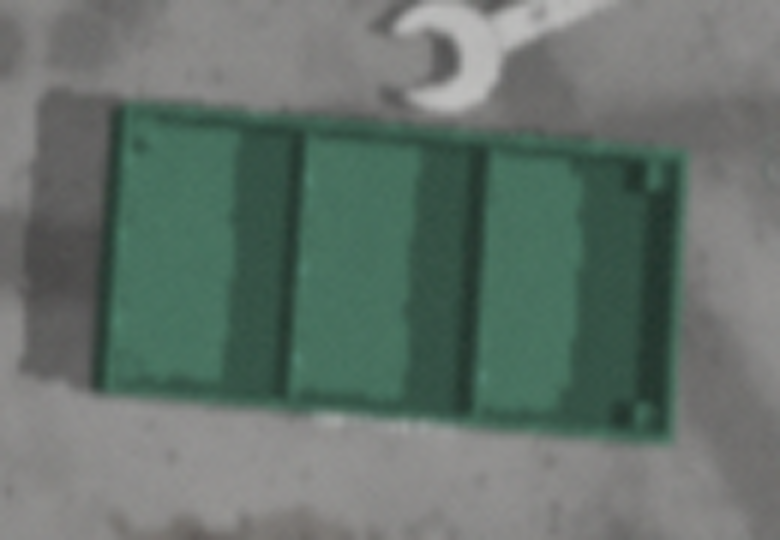

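```bash
cat > h.py <<'E'
import numpy as np, cv2
from scipy.spatial.transform import Rotation as Ro
def p2w(cam,uv,z):
    K=np.array(cam["camera_matrix"]);R=np.array(cam["R"]);t=np.array(cam["t"])
    uv=np.atleast_2d(np.asarray(uv,float)); d=(np.linalg.inv(K)@np.c_[uv,np.ones(len(uv))].T).T@R
    C=-R.T@t; s=(z-C[2])/d[:,2]; return C+s[:,None]*d
def crop(uv,off,f=6): return (np.atleast_2d(uv)+.5)/f-.5+np.array(off)
def ang(v): return np.degrees(np.arctan2(v[1],v[0]))
E
python3 - <<'E'
from h import *
from rig import env
c=env.read_camera("top"); np.set_printoptions(precision=4,suppress=True)
def f(n,uv,off,z):
    p=p2w(c,crop(uv,off),z);print(n,p[:,:2].tolist() if 0 else p[:,:2].round(4).tolist(),'mean',p.mean(0)[:2]);return p
r=f('rack',[(52,215),(585,67),(660,358),(125,510)],(160,185),.012)
print(ang(r[0]-r[1])-90,ang(r[3]-r[2])-90,ang(r[0]-r[3]),ang(r[1]-r[2]),np.linalg.norm(r[0]-r[1]),np.linalg.norm(r[0]-r[3]))
s=f('sock',[(511,125),(558,332)],(160,185),.018);print(ang(s[1]-s[0]),np.linalg.norm(s[1]-s[0]))
s=f('hex',[(165,275),(190,368)],(160,185),.02);print(ang(s[1]-s[0]),np.linalg.norm(s[1]-s[0]))
s=f('key',[(348,398),(325,205),(370,200)],(160,185),.018);print(ang(s[1]-s[0]),np.linalg.norm(s[1]-s[0]))
d=f('div',[(330,55),(553,87),(488,570),(258,538)],(250,145),.005)
print(ang(d[0]-d[3]),ang(d[1]-d[2]),ang(d[0]-d[1])-90,np.linalg.norm(d[0]-d[1]),np.linalg.norm(d[0]-d[3]))
f('handle',[(333,293),(475,308)],(250,145),.045)
f('seat',[(384,450)],(250,145),.009)
f('ring',[(119,160)],(250,145),.005)
r=f('box',[(115,100),(690,150),(672,442),(95,392)],(370,170),.034)
print(ang(r[0]-r[1])-90,ang(r[3]-r[2])-90,ang(r[0]-r[3]),ang(r[1]-r[2]),np.linalg.norm(r[0]-r[1]),np.linalg.norm(r[0]-r[3]))
R=Ro.from_rotvec(env.state()['eef_rot']);print(R.as_matrix());print(-np.array(c['R']).T@c['t'])
E
```

```text
rack [[0.5188, 0.3617], [0.5786, 0.1403], [0.4582, 0.1085], [0.3977, 0.3281]] mean [0.4883 0.2347]
15.124856635085408 15.401789073869452 15.524266550767857 14.787701283484049 0.22932147899156874 0.12564703707816702
sock [[0.5542, 0.1697], [0.4692, 0.1495]] mean [0.5117 0.1596]
-166.65881921207753 0.08738704315076129
hex [[0.4936, 0.311], [0.4556, 0.2998]] mean [0.4746 0.3054]
-163.55854345910774 0.03955937611803558
key [[0.443, 0.2353], [0.5218, 0.2462], [0.5238, 0.2276]] mean [0.4962 0.2364]
7.833236654101712 0.07960780440461505
div [[0.6853, 0.0216], [0.6706, -0.0723], [0.4685, -0.0428], [0.4823, 0.0523]] mean [ 0.5767 -0.0103]
-8.59976146257532 -8.296657893211918 -8.873141118967723 0.09507945013064599 0.20526597123178775
handle [[0.58, 0.0189], [0.5734, -0.0379]] mean [ 0.5767 -0.0095]
seat [[0.5183, -0.0003]] mean [ 0.5183 -0.0003]
ring [[0.6413, 0.1108]] mean [0.6413 0.1108]
box [[0.5969, -0.1839], [0.5745, -0.4139], [0.458, -0.4013], [0.4793, -0.1731]] mean [ 0.5272 -0.293 ]
-5.541796503089984 -5.3436685403786015 -5.265138268195156 -6.169871297616455 0.23110066745325 0.11803754514092456
[[-0.9571 -0.0002 -0.2897]
 [ 0.2897 -0.001  -0.9571]
 [-0.0001 -1.      0.001 ]]
[ 0.4856 -0.0225  0.9375]
```

The rack order from the robot's left is hex, key, socket. So hex goes to the right bay, key to the middle and socket to the left.

```bash
cat >> h.py <<'E'
def plan(targets):
    """targets: (x,y,z,jaw_deg) world TCP; prints linear cm / rotation deg in tool axes now"""
    from rig import env
    s=env.state(); R=Ro.from_rotvec(s['eef_rot']); M=R.as_matrix()
    j0=ang(M[:2,2])
    print('t',round(s['t'],2),'pos',s['ee_pos'].round(4),'jaw',round(j0%180,2),'q',s['joint_pos'].round(2),'grip',round(s['grip_width'],3))
    for x,y,z,j in targets:
        d=(j-j0+90)%180-90; a=np.radians(j0+d)
        zt=np.array([np.cos(a),np.sin(a),0]); yt=np.array([0,0,-1.]); T=np.c_[np.cross(yt,zt),yt,zt]
        print((x,y,z,j),'lin',(M.T@(np.array([x,y,z])-s['ee_pos'])*100).round(2),'rot',np.degrees((R.inv()*Ro.from_matrix(T)).as_rotvec()).round(2))
E
python3 -c "
from h import *
plan([(.512,.16,.23,103.3),(.512,.16,.10,103.3)])"
```

```text
t 0.2 pos [0.1954 0.6458 0.2307] jaw 73.16 q [ 1.57  0.36  0.01 -0.   -1.22 -0.29] grip 1.002
(0.512, 0.16, 0.23, 103.3) lin [-44.37   0.12  37.33] rot [-6.000e-02 -3.014e+01  1.000e-02]
(0.512, 0.16, 0.1, 103.3) lin [-44.37  13.12  37.31] rot [-6.000e-02 -3.014e+01  1.000e-02]
```

send_rows(linear=[[-4.4,0,3.7],[-8.9,0,7.5],[-13.3,0,11.2],[-17.7,0,14.9],[-22.2,0,18.7],[-26.6,0,22.4],[-31,0,26.1],[-35.5,0,29.9],[-39.9,0,33.6],[-44.4,0.1,37.3]], rotation=[[0,-3,0],[0,-6,0],[0,-9,0],[0,-12,0],[0,-15,0],[0,-18,0],[0,-21,0],[0,-24,0],[0,-27,0],[0,-30.1,0]], gripper=[0.6,0.6,0.6,0.6,0.6,0.6,0.6,0.6,0.6,0.6], force=40)

```text
t: 1.45
ee_pos: [0.5132, 0.1588, 0.2306]
eef_rot: [-0.245, 2.098, -2.097]
contact_force: [1.0, 1.5, 0.2]
grip_width: 0.601
```

```bash
python3 -c "
from h import *
from rig import env
c=env.read_camera('wrist');cv2.imwrite('pics/w1.png',c['color'])
plan([(.512,.16,.10,103.3),(.512,.16,.0145,103.3)])"
```

```text
t 1.5 pos [0.5154 0.1542 0.2301] jaw 103.41 q [ 0.66  0.13 -0.29  0.   -1.15  1.15] grip 0.598
(0.512, 0.16, 0.1, 103.3) lin [ 0.19 13.01 -0.66] rot [-0.09  0.11  0.02]
(0.512, 0.16, 0.0145, 103.3) lin [ 0.19 21.56 -0.68] rot [-0.09  0.11  0.02]
```

View pics/w1.png

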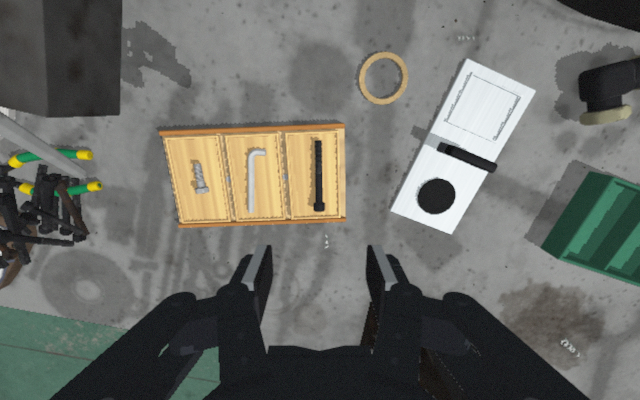

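The wrist view shows all the items: socket screw at (319,175), key at (255,180), hex at (199,177). The arm was still settling in this picture, so I'll retake it for a second measurement.

```bash
python3 -c "
from h import *
from rig import env
import pickle
c=env.read_camera('wrist');c=env.read_camera('wrist');pickle.dump(c,open('w2.pkl','wb'))
cv2.imwrite('pics/w2a.png',cv2.resize(c['color'][110:240,150:360],None,fx=3.75,fy=3.75,interpolation=cv2.INTER_CUBIC))
cv2.imwrite('pics/w2b.png',cv2.resize(c['color'][30:250,340:550],None,fx=2.7,fy=2.7,interpolation=cv2.INTER_CUBIC))
plan([(.512,.16,.10,103.3)])"
```

```text
t 1.6 pos [0.5133 0.1579 0.2299] jaw 103.02 q [ 0.66  0.13 -0.29  0.   -1.14  1.13] grip 0.604
(0.512, 0.16, 0.1, 103.3) lin [ 0.07 12.99 -0.23] rot [-0.02 -0.28  0.04]
```

View pics/w2a.png

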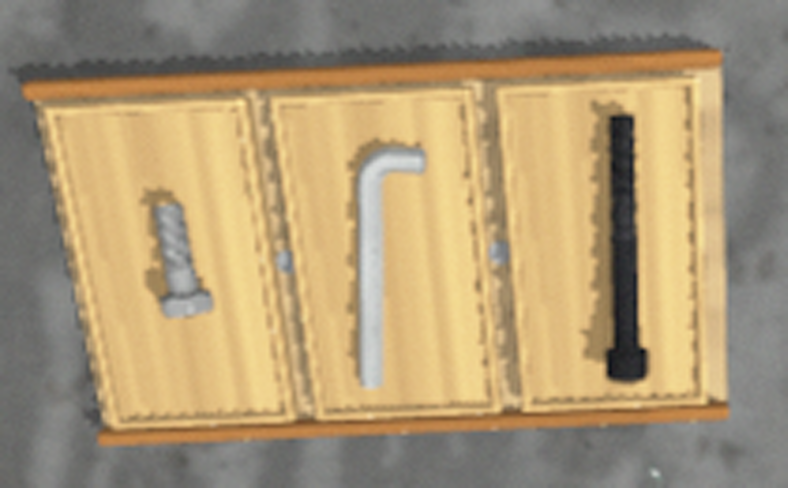

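View pics/w2b.png

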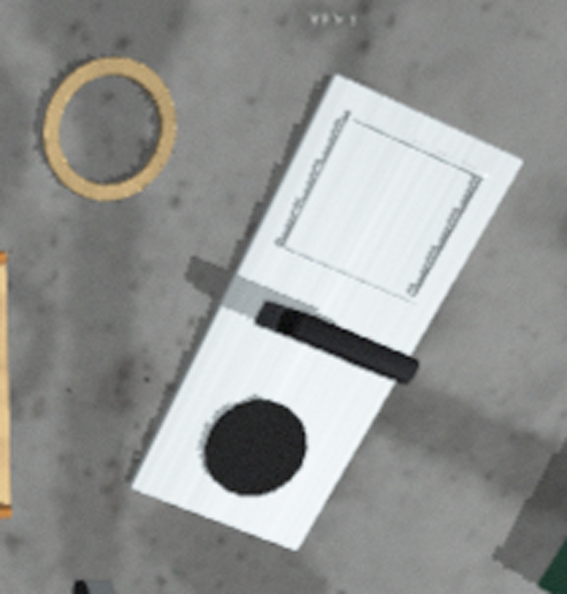

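```bash
python3 -c "
from h import *
import pickle
c=pickle.load(open('w2.pkl','rb'))
def f(n,uv,z,off,k):
    p=p2w(c,crop(uv,off,k),z);print(n,p[:,:2].round(4).tolist(),'mean',p.mean(0)[:2].round(4), ang(p[0]-p[1]),np.linalg.norm(p[0]-p[1]));return p
a=(150,110)
f('sock',[(621,116),(627,381)],.018,a,3.75)
f('sockshank',[(624,248)],.02,a,3.75)
f('hex',[(167,205),(188,312)],.02,a,3.75)
f('key',[(370,162),(371,387)],.018,a,3.75)
b=(340,30)
f('div',[(335,73),(523,160),(297,550),(132,488)],.005,b,2.7)
f('handle',[(285,322),(410,370)],.045,b,2.7)
f('seat',[(255,446)],.009,b,2.7);f('ring',[(109,129)],.005,b,2.7)
" 2>&1 | grep -v Warn
```

```text
Traceback (most recent call last):
IndexError: index 1 is out of bounds for axis 0 with size 1
sock [[0.5516, 0.1693], [0.463, 0.1469]] mean [0.5073 0.1581] 14.211645760693346 0.09140684682177776
```

```bash
python3 -c "
from h import *
import pickle
c=pickle.load(open('w2.pkl','rb'))
def f(n,uv,z,off,k):
    p=p2w(c,crop(uv,off,k),z);print(n,p[:,:2].round(4).tolist(),'mean',p.mean(0)[:2].round(4), ang(p[0]-p[-1]),np.linalg.norm(p[0]-p[-1]));return p
a=(150,110)
f('sock',[(621,116),(627,381)],.018,a,3.75)
f('sockshank',[(624,248)],.02,a,3.75)
f('hex',[(167,205),(188,312)],.02,a,3.75)
f('key',[(370,162),(371,387)],.018,a,3.75)
b=(340,30)
f('div',[(335,73),(523,160),(297,550),(132,488)],.005,b,2.7)
f('handle',[(285,322),(410,370)],.045,b,2.7)
f('seat',[(255,446)],.009,b,2.7);f('ring',[(109,129)],.005,b,2.7)
plan([(.509,.159,.10,103.8),(.509,.159,.03,103.8),(.509,.159,.0145,103.8)])
"
```

```text
sock [[0.5516, 0.1693], [0.463, 0.1469]] mean [0.5073 0.1581] 14.211645760693346 0.09140684682177776
sockshank [[0.5097, 0.1587]] mean [0.5097 0.1587] 0.0 0.0
hex [[0.4896, 0.3088], [0.4542, 0.2983]] mean [0.4719 0.3036] 16.507295190788184 0.0369200809475133
key [[0.5185, 0.2461], [0.4405, 0.2338]] mean [0.4795 0.24  ] 9.007352989294779 0.07896329205575171
div [[0.6822, 0.0233], [0.6684, -0.0708], [0.4683, -0.0423], [0.4816, 0.0511]] mean [ 0.5751 -0.0096] -7.891018009264565 0.20248964512944573
handle [[0.5789, 0.0243], [0.5718, -0.035]] mean [ 0.5754 -0.0053] 83.18298690987393 0.05978925511673514
seat [[0.5174, 0.0004]] mean [5.174e-01 4.000e-04] 0.0 0.0
ring [[0.639, 0.1111]] mean [0.639  0.1111] 0.0 0.0
t 1.6 pos [0.5133 0.1579 0.2299] jaw 103.02 q [ 0.66  0.13 -0.29  0.   -1.14  1.13] grip 0.604
(0.509, 0.159, 0.1, 103.8) lin [ 0.39 12.99 -0.2 ] rot [-0.02 -0.78  0.04]
(0.509, 0.159, 0.03, 103.8) lin [ 0.38 19.99 -0.21] rot [-0.02 -0.78  0.04]
(0.509, 0.159, 0.0145, 103.8) lin [ 0.38 21.54 -0.21] rot [-0.02 -0.78  0.04]
```

send_rows(linear=[[0.2,4.5,-0.2],[0.4,9,-0.2],[0.4,13,-0.2],[0.4,17,-0.2],[0.4,19.5,-0.2],[0.4,21,-0.2],[0.4,21.5,-0.2],[0.4,21.5,-0.2]], rotation=[[0,-0.8,0],[0,-0.8,0],[0,-0.8,0],[0,-0.8,0],[0,-0.8,0],[0,-0.8,0],[0,-0.8,0],[0,-0.8,0]], gripper=[0.5,0.5,0.5,0.5,0.5,0.5,0.5,0.5])

```text
t: 2.6
ee_pos: [0.5083, 0.162, 0.0158]
eef_rot: [-0.258, 2.091, -2.09]
contact_force: [0.1, 0.1, -0.3]
grip_width: 0.506
```

```bash
python3 -c "
from h import *
from rig import env
c=env.read_camera('wrist');cv2.imwrite('pics/w3.png',c['color'])
plan([(.509,.159,.0145,103.8)])"
```

```text
t 2.65 pos [0.5086 0.162  0.0161] jaw 104.08 q [ 0.68  0.37 -0.55  0.   -0.65  1.14] grip 0.502
(0.509, 0.159, 0.0145, 103.8) lin [0.03 0.16 0.3 ] rot [ 0.03  0.28 -0.07]
```

View pics/w3.png

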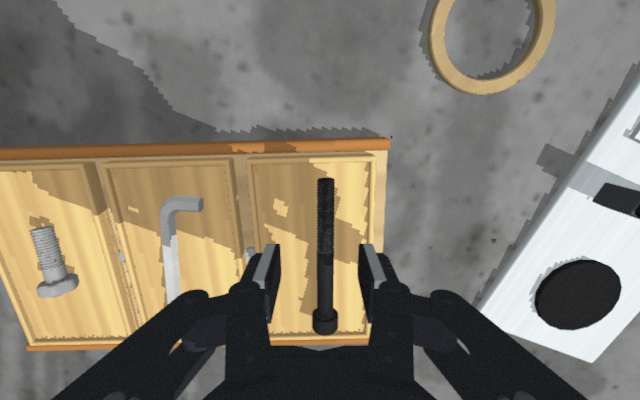

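```bash
python3 -c "
from h import *
from rig import env
c=env.read_camera('wrist');s=env.state()
for P in [s['ee_pos'],s['ee_pos']*[1,1,0]+[0,0,.018]]:
    q=c['R']@P+c['t'];q=c['camera_matrix']@q;print(q[:2]/q[2])
p=p2w(c,[(326,180),(325,333),(325,262)],.018);print(p,p.mean(0))
plan([(.509,.159,.0145,103.8)])"
```

```text
[318.56221653 256.10169455]
[318.55558889 257.68080232]
[[0.55207997 0.16902942 0.018     ]
 [0.4599739  0.14571057 0.018     ]
 [0.50691553 0.15785915 0.018     ]] [0.50632313 0.15753305 0.018     ]
t 2.7 pos [0.5086 0.162  0.0162] jaw 104.08 q [ 0.68  0.37 -0.55  0.   -0.65  1.14] grip 0.505
(0.509, 0.159, 0.0145, 103.8) lin [0.04 0.17 0.3 ] rot [ 0.03  0.28 -0.09]
```

send_rows(linear=[[0.2,0.2,0.35],[0.2,0.2,0.35],[0.2,0.2,0.35],[0.2,0.2,0.35],[0.2,0.2,0.35],[0.2,0.2,0.35],[0.2,0.2,0.35],[0.2,0.2,0.35]], rotation=[[0,0,0],[0,0,0],[0,0,0],[0,0,0],[0,0,0],[0,0,0],[0,0,0],[0,0,0]], gripper=[0.5,0.5,0,0,0,0,0,0])

```text
t: 3.7
ee_pos: [0.5071, 0.1577, 0.0135]
eef_rot: [-0.258, 2.091, -2.091]
contact_force: [-0.8, -0.6, 5.0]
grip_width: 0.084
```

```bash
python3 -c "
from h import *
plan([(.507,.158,.2,104),(.5343,-.2193,.20,84.5)])"
```

```text
t 3.7 pos [0.5071 0.1577 0.0135] jaw 104.08 q [ 0.67  0.37 -0.56  0.   -0.64  1.15] grip 0.084
(0.507, 0.158, 0.2, 104) lin [  0.   -18.65  -0.03] rot [ 0.    0.08 -0.02]
(0.5343, -0.2193, 0.2, 84.5) lin [  6.53 -18.66  37.23] rot [ 1.000e-02  1.958e+01 -2.000e-02]
```

send_rows(linear=[[0,-3,0],[0,-8,0],[0,-13.5,0],[0,-18.5,0],[0.9,-18.7,5.3],[1.9,-18.7,10.6],[2.8,-18.7,16],[3.7,-18.7,21.3],[4.7,-18.7,26.6],[5.6,-18.7,32]], rotation=[[0,0,0],[0,0,0],[0,0,0],[0,0,0],[0,3,0],[0,6,0],[0,9,0],[0,12,0],[0,15,0],[0,18,0]], gripper=[0,0,0,0,0,0,0,0,0,0])

```text
t: 4.95
ee_pos: [0.5301, -0.1679, 0.1998]
eef_rot: [-0.076, -2.186, 2.185]
contact_force: [0.3, 0.0, -0.1]
grip_width: 0.087
```

```bash
python3 -c "
from h import *
from rig import env
c=env.read_camera('wrist');cv2.imwrite('pics/w4.png',c['color'])
c=env.read_camera('wrist')
plan([(.5343,-.2193,.20,84.5),(.5343,-.2193,.06,84.5)])"
```

```text
t 5.05 pos [ 0.5299 -0.1704  0.1993] jaw 85.73 q [ 0.04  0.19 -0.3   0.   -1.09  1.46] grip 0.085
(0.5343, -0.2193, 0.2, 84.5) lin [-0.81 -0.07  4.85] rot [-0.02  1.23  0.09]
(0.5343, -0.2193, 0.06, 84.5) lin [-0.83 13.93  4.84] rot [-0.02  1.23  0.09]
```

View pics/w4.png

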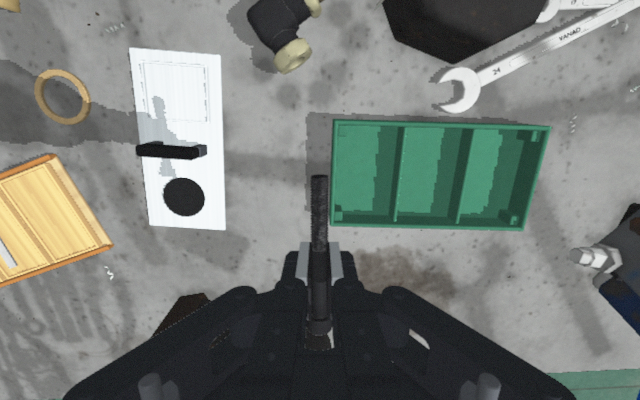

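The screw is held and points straight ahead. The box's rim corners are near (332,122), (551,127), (523,231) and (333,226). I'll measure the box from this view.

```bash
python3 -c "
from h import *
from rig import env
import pickle
c=env.read_camera('wrist');pickle.dump(c,open('w5.pkl','wb'))
cv2.imwrite('pics/w5.png',cv2.resize(c['color'][105:245,310:570],None,fx=3,fy=3,interpolation=cv2.INTER_CUBIC))"
```

```text
(no output)
```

View pics/w5.png

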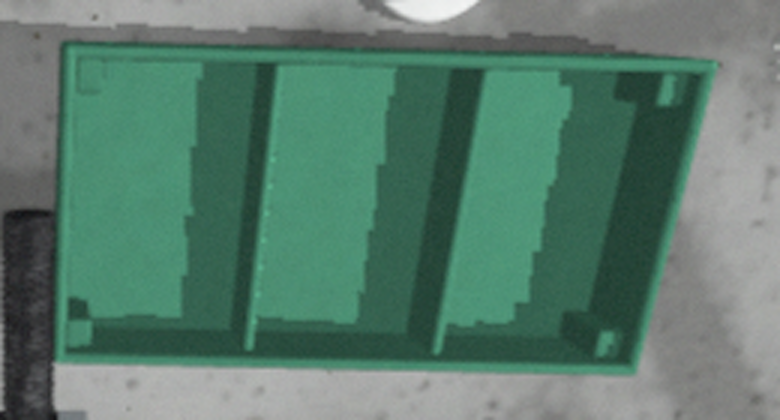

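```bash
python3 -c "
from h import *
import pickle
c=pickle.load(open('w5.pkl','rb'))
r=p2w(c,crop([(64,43),(716,62),(635,374),(56,362)],(310,105),3),.034);print(r.round(4),r.mean(0))
print(ang(r[0]-r[1])-90,ang(r[3]-r[2])-90,ang(r[0]-r[3]),ang(r[1]-r[2]),np.linalg.norm(r[0]-r[1]),np.linalg.norm(r[3]-r[2]),np.linalg.norm(r[0]-r[3]))
p=p2w(c,crop([(266,64),(247,348),(476,70),(437,352)],(310,105),3),.028);print(p.round(4),p.mean(0))
m=(p[0]+p[1])/2-(p[2]+p[3])/2;print(ang(m)-90,np.linalg.norm(m))
plan([(.533,-.219,.20,84.8),(.533,-.219,.06,84.8),(.533,-.219,.008,84.8)])"
```

```text
[[ 0.5952 -0.1881  0.034 ]
 [ 0.5723 -0.4125  0.034 ]
 [ 0.4554 -0.4016  0.034 ]
 [ 0.477  -0.1778  0.034 ]] [ 0.52498997 -0.29500966  0.034     ]
-5.825117740285236 -5.508962741685721 -4.958997060699472 -5.291524314438194 0.22553424833148966 0.2248372766555545 0.11868545734342777
[[ 0.5826 -0.2589  0.028 ]
 [ 0.4748 -0.2528  0.028 ]
 [ 0.5751 -0.333   0.028 ]
 [ 0.4676 -0.3272  0.028 ]] [ 0.52504023 -0.29297909  0.028     ]
-5.660803754870983 0.07455459941853575
t 5.1 pos [ 0.5298 -0.1686  0.1993] jaw 85.81 q [ 0.04  0.19 -0.3  -0.   -1.09  1.45] grip 0.086
(0.533, -0.219, 0.2, 84.8) lin [-0.69 -0.08  5.  ] rot [0.01 1.01 0.1 ]
(0.533, -0.219, 0.06, 84.8) lin [-0.71 13.92  5.  ] rot [0.01 1.01 0.1 ]
(0.533, -0.219, 0.008, 84.8) lin [-0.72 19.12  5.  ] rot [0.01 1.01 0.1 ]
```

send_rows(linear=[[-0.7,0,5],[-0.7,4,5],[-0.7,8,5],[-0.7,12,5],[-0.7,14,5],[-0.7,16,5],[-0.7,18,5],[-0.7,19,5],[-0.7,19.2,5],[-0.7,19.2,5]], rotation=[[0,1.2,0],[0,1.2,0],[0,1.2,0],[0,1.2,0],[0,1.2,0],[0,1.2,0],[0,1.2,0],[0,1.2,0],[0,1.2,0],[0,1.2,0]], gripper=[0,0,0,0,0,0,0,0,0,0])

```text
t: 6.35
ee_pos: [0.5344, -0.2166, 0.0088]
eef_rot: [-0.098, -2.176, 2.176]
contact_force: [-0.6, -0.4, -0.4]
grip_width: 0.084
```

send_rows(linear=[[0,0,0],[0,0,0],[0,0,0],[0,0,0],[0,-3,0],[0,-8,0],[0,-14,0],[0,-19,0],[0,-19,0]], rotation=[[0,0,0],[0,0,0],[0,0,0],[0,0,0],[0,0,0],[0,0,0],[0,0,0],[0,0,0],[0,0,0]], gripper=[0.35,0.35,0.35,0.35,0.35,0.35,0.35,0.35,0.35])

```text
t: 7.48
ee_pos: [0.5364, -0.2173, 0.2032]
eef_rot: [-0.107, -2.179, 2.181]
contact_force: [-0.6, -0.2, -0.1]
grip_width: 0.35
```

```bash
python3 -c "
from h import *
from rig import env
c=env.read_camera('wrist');cv2.imwrite('pics/w6.png',c['color'])
plan([(.4792,.2405,.20,98.5),(.4792,.2405,.0145,98.5)])"
```

```text
t 7.53 pos [ 0.535  -0.2169  0.2005] jaw 84.86 q [-0.05  0.22 -0.26  0.   -1.09  1.53] grip 0.351
(0.4792, 0.2405, 0.2, 98.5) lin [ 9.650e+00  1.000e-02 -4.505e+01] rot [ -0.02 -13.64  -0.26]
(0.4792, 0.2405, 0.0145, 98.5) lin [  9.73  18.56 -45.05] rot [ -0.02 -13.64  -0.26]
```

View pics/w6.png

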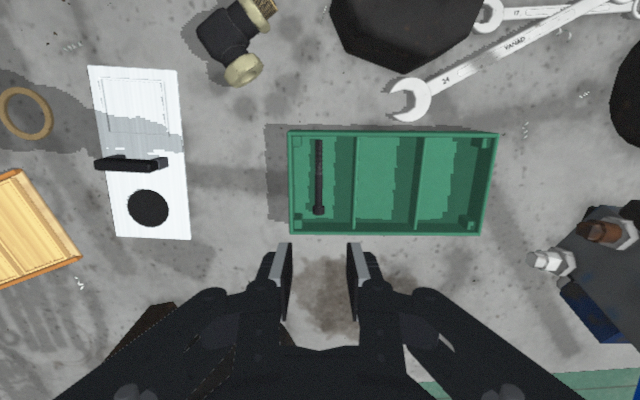

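The socket screw lies in the left bay, at about (318,178). Next is the key.

send_rows(linear=[[1.2,0,-5.6],[2.4,0,-11.2],[3.6,0,-16.9],[4.8,0,-22.5],[6,0,-28.2],[7.2,0,-33.8],[8.5,0,-39.4],[9.8,0,-45],[9.8,6,-45],[9.8,12,-45]], rotation=[[0,-1.7,0],[0,-3.4,0],[0,-5.1,0],[0,-6.8,0],[0,-8.5,0],[0,-10.2,0],[0,-11.9,0],[0,-13.6,0],[0,-13.6,0],[0,-13.6,0]], gripper=[0.5,0.5,0.5,0.5,0.5,0.5,0.5,0.5,0.5,0.5])

```text
t: 8.78
ee_pos: [0.4759, 0.2408, 0.0762]
eef_rot: [-0.16, 2.144, -2.144]
contact_force: [0.7, -0.2, -1.4]
grip_width: 0.493
```

```bash
python3 -c "
from h import *
from rig import env
c=env.read_camera('wrist');c=env.read_camera('wrist');cv2.imwrite('pics/w7.png',c['color']);import pickle;pickle.dump(c,open('w7.pkl','wb'))
plan([(.4775,.240,.0145,98.5)])"
```

```text
t 8.88 pos [0.4723 0.2366 0.0716] jaw 98.41 q [ 0.83  0.29 -0.5  -0.   -0.79  0.88] grip 0.5
(0.4775, 0.24, 0.0145, 98.5) lin [-0.63  5.7  -0.3 ] rot [-0.42 -0.09  0.64]
```

View pics/w7.png

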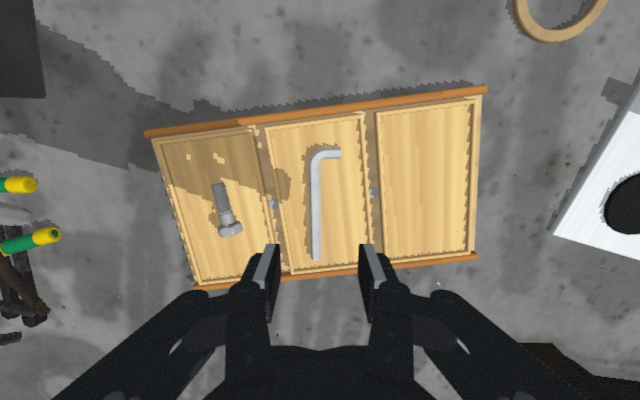

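```bash
python3 -c "
from h import *
import pickle
c=pickle.load(open('w7.pkl','rb'))
p=p2w(c,[(315.5,259),(316,154),(315.7,207)],.019);print(p.round(4),ang(p[1]-p[0]),np.linalg.norm(p[1]-p[0]),(p[0]+(p[1]-p[0])*.45))
p=p2w(c,[(218,184),(230,233)],.02);print(p.round(4),ang(p[0]-p[1]),np.linalg.norm(p[1]-p[0]),p.mean(0))
plan([(.4775,.240,.0145,98.5)])"
```

```text
[[0.4412 0.2344 0.019 ]
 [0.5195 0.2454 0.019 ]
 [0.4824 0.2402 0.019 ]] 7.988574172728677 0.07902479709429407 [0.476464   0.23936137 0.019     ]
[[0.4897 0.3086 0.02  ]
 [0.454  0.2987 0.02  ]] 15.491047232345098 0.036966869729160086 [0.47184724 0.30362112 0.02      ]
t 8.88 pos [0.4723 0.2366 0.0716] jaw 98.41 q [ 0.83  0.29 -0.5  -0.   -0.79  0.88] grip 0.5
(0.4775, 0.24, 0.0145, 98.5) lin [-0.63  5.7  -0.3 ] rot [-0.42 -0.09  0.64]
```

send_rows(linear=[[0,2,0],[0,3,0],[0,3,0],[0,3,0]], rotation=[[0,0,0],[0,0,0],[0,0,0],[0,0,0]], gripper=[0.5,0.5,0.5,0.5])

```text
t: 9.38
ee_pos: [0.4772, 0.2406, 0.0495]
eef_rot: [-0.157, 2.145, -2.143]
contact_force: [-0.3, 0.2, 1.0]
grip_width: 0.497
```

```bash
python3 -c "
from h import *
plan([(.4765,.2395,.014,98)])"
```

```text
t 9.38 pos [0.4772 0.2406 0.0495] jaw 98.47 q [ 0.83  0.32 -0.52  0.   -0.72  0.88] grip 0.497
(0.4765, 0.2395, 0.014, 98) lin [0.09 3.55 0.1 ] rot [ 0.05  0.47 -0.07]
```

send_rows(linear=[[0.1,2,0.1],[0.1,3,0.1],[0.1,3.55,0.1],[0.1,3.55,0.1],[0.1,3.55,0.1],[0.1,3.55,0.1],[0.1,3.55,0.1],[0.1,3.55,0.1],[0.1,3.55,0.1]], rotation=[[0,0.5,0],[0,0.5,0],[0,0.5,0],[0,0.5,0],[0,0.5,0],[0,0.5,0],[0,0.5,0],[0,0.5,0],[0,0.5,0]], gripper=[0.5,0.5,0.5,0.5,0,0,0,0,0])

```text
t: 10.5
ee_pos: [0.476, 0.2392, 0.0132]
eef_rot: [-0.15, 2.149, -2.149]
contact_force: [-0.9, 1.3, 5.6]
grip_width: 0.069
```

```bash
python3 -c "
from h import *
plan([(.4765,.2395,.2,98),(.525,-.2935,.2,84.5)])"
```

```text
t 10.5 pos [0.476  0.2392 0.0132] jaw 97.98 q [ 0.83  0.37 -0.56  0.   -0.64  0.88] grip 0.069
(0.4765, 0.2395, 0.2, 98) lin [ -0.06 -18.68  -0.03] rot [ 0.01 -0.02 -0.02]
(0.525, -0.2935, 0.2, 84.5) lin [  2.54 -18.69  53.43] rot [ 1.000e-02  1.348e+01 -2.000e-02]
```

send_rows(linear=[[0,-3,0],[0,-8,0],[0,-13.5,0],[0,-18.5,0],[0.2,-18.7,5],[0.5,-18.7,10.5],[0.8,-18.7,16],[1,-18.7,21.5],[1.2,-18.7,27],[1.5,-18.7,32.5]], rotation=[[0,0,0],[0,0,0],[0,0,0],[0,0,0],[0,2,0],[0,4,0],[0,6,0],[0,8,0],[0,10,0],[0,11,0]], gripper=[0,0,0,0,0,0,0,0,0,0])

```text
t: 11.75
ee_pos: [0.5055, -0.0867, 0.1997]
eef_rot: [-0.058, -2.194, 2.194]
contact_force: [1.1, 0.1, -0.9]
grip_width: 0.068
```

send_rows(linear=[[0.6,0,5],[0.6,0,10],[0.6,0,15],[0.6,0,20.4],[0.6,0,20.4],[0.6,0,20.4],[0.6,0,20.4]], rotation=[[0,2,0],[0,2.5,0],[0,2.5,0],[0,2.5,0],[0,2.5,0],[0,2.5,0],[0,2.5,0]], gripper=[0,0,0,0,0,0,0])

```text
t: 12.62
ee_pos: [0.4892, -0.2874, 0.1997]
eef_rot: [-0.104, -2.173, 2.172]
contact_force: [-0.6, 0.3, -0.9]
grip_width: 0.068
```

```bash
python3 -c "
from h import *
from rig import env
c=env.read_camera('wrist');cv2.imwrite('pics/w8.png',c['color'])
plan([(.525,-.289,.2,84.5),(.525,-.289,.0075,84.5)])"
```

```text
t 12.68 pos [ 0.4894 -0.2873  0.1999] jaw 84.55 q [-0.19  0.21 -0.27 -0.   -1.09  1.66] grip 0.069
(0.525, -0.289, 0.2, 84.5) lin [-3.56 -0.01 -0.17] rot [ 0.01  0.05 -0.  ]
(0.525, -0.289, 0.0075, 84.5) lin [-3.56 19.24 -0.17] rot [ 0.01  0.05 -0.  ]
```

View pics/w8.png

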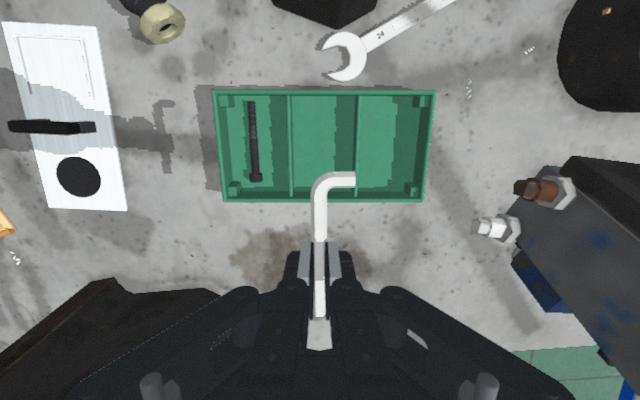

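The key is held firmly, with its short leg toward the right. The arm stands 36 mm short in x, which I correct on the way down.

send_rows(linear=[[-3.6,0,-0.2],[-3.6,4,-0.2],[-3.6,8,-0.2],[-3.6,12,-0.2],[-3.6,14,-0.2],[-3.6,16,-0.2],[-3.6,18,-0.2],[-3.6,19,-0.2],[-3.6,19.2,-0.2],[-3.6,19.2,-0.2]], rotation=[[0,0,0],[0,0,0],[0,0,0],[0,0,0],[0,0,0],[0,0,0],[0,0,0],[0,0,0],[0,0,0],[0,0,0]], gripper=[0,0,0,0,0,0,0,0,0,0])

```text
t: 13.92
ee_pos: [0.5258, -0.2896, 0.0084]
eef_rot: [-0.105, -2.172, 2.173]
contact_force: [-0.1, 0.1, -0.3]
grip_width: 0.068
```

send_rows(linear=[[0,0,0],[0,0,0],[0,0,0],[0,0,0],[0,-3,0],[0,-8,0],[0,-14,0],[0,-19,0],[0,-19,0],[0,-19,0]], rotation=[[0,0,0],[0,0,0],[0,0,0],[0,0,0],[0,0,0],[0,0,0],[0,0,0],[0,0,0],[0,0,0],[0,0,0]], gripper=[0.3,0.3,0.3,0.3,0.3,0.3,0.3,0.3,0.3,0.3])

```text
t: 15.18
ee_pos: [0.5249, -0.2895, 0.1976]
eef_rot: [-0.105, -2.172, 2.171]
contact_force: [0.4, -0.6, -0.7]
grip_width: 0.296
```

```bash
python3 -c "
from h import *
from rig import env
c=env.read_camera('wrist');cv2.imwrite('pics/w9.png',c['color'])
plan([(.4765,.305,.20,106),(.4765,.305,.05,106)])"
```

```text
t 15.22 pos [ 0.5246 -0.2895  0.1968] jaw 84.45 q [-0.18  0.26 -0.21 -0.   -1.1   1.65] grip 0.296
(0.4765, 0.305, 0.2, 106) lin [ 10.53  -0.27 -58.71] rot [  0.05 -21.55   0.08]
(0.4765, 0.305, 0.05, 106) lin [ 10.51  14.73 -58.7 ] rot [  0.05 -21.55   0.08]
```

View pics/w9.png

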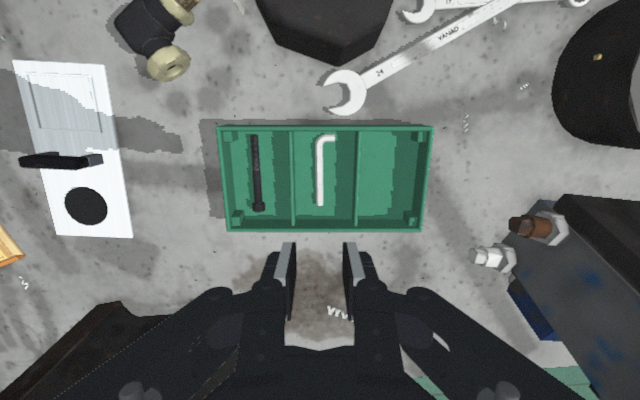

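The key lies in the middle bay, at (320,170). Before going to the hex screw I triangulate the vise jaw's nearest corner to check the clearance.

```bash
python3 -c "
from h import *
import pickle
from rig import env
cv2.imwrite('pics/v.png',np.hstack([cv2.resize(cv2.imread('pics/top0.png')[100:260,60:200],None,fx=2.7,fy=2.7),cv2.resize(pickle.load(open('w2.pkl','rb'))['color'][0:160,0:140],None,fx=2.7,fy=2.7)]))
plan([(.4762,.305,.20,106)])"
```

```text
t 15.22 pos [ 0.5246 -0.2895  0.1968] jaw 84.45 q [-0.18  0.26 -0.21 -0.   -1.1   1.65] grip 0.296
(0.4762, 0.305, 0.2, 106) lin [ 10.56  -0.27 -58.7 ] rot [  0.05 -21.55   0.08]
```

View pics/v.png

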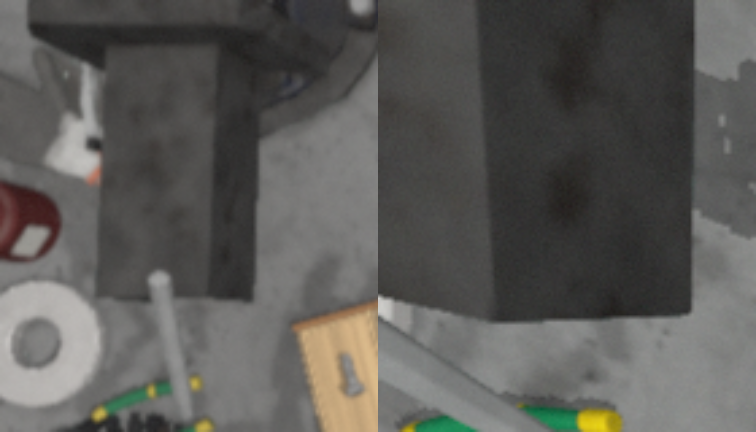

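```bash
python3 -c "
from h import *
import pickle
from rig import env
c1=env.read_camera('top');c2=pickle.load(open('w2.pkl','rb'))
P=[np.array(c['camera_matrix'])@np.c_[c['R'],c['t']] for c in (c1,c2)]
a=np.array([[137,209],[153.3,211]],float).T;b=np.array([[43.3,117.8],[115.5,116.7]]).T
X=cv2.triangulatePoints(P[0],P[1],a,b);print((X[:3]/X[3]).T)
"
```

```text
[[0.53791968 0.37099517 0.15111148]
 [0.53746029 0.36902721 0.07672529]]
```

The vise corner stands at about (0.538, 0.371), with its top at z 0.15. The wrist camera, 76 mm ahead of the tool, would come close to it. I'll take the hex screw with the tool turned by half, so the camera is on the robot's side.

send_rows(linear=[[1,-0.3,-5.5],[2,-0.3,-11],[3,-0.3,-16.5],[4,-0.3,-22],[5,-0.3,-27.5],[6,-0.3,-33],[7,-0.3,-38.5],[8,-0.3,-44],[9,-0.3,-49.5],[10,-0.3,-55]], rotation=[[0,10,0],[0,20,0],[0,30,0],[0,40,0],[0,50,0],[0,60,0],[0,70,0],[0,80,0],[0,90,0],[0,100,0]], gripper=[0.5,0.5,0.5,0.5,0.5,0.5,0.5,0.5,0.5,0.5])

```text
t: 16.52
ee_pos: [0.478, 0.2678, 0.1996]
eef_rot: [-1.312, -1.033, 1.036]
contact_force: [1.0, -0.3, 0.4]
grip_width: 0.497
```

Run:
```python
s=open('h.py').read().replace("d=(j-j0+90)%180-90;","d=(j-j0+180)%360-180;").replace("round(j0%180,2)","round(j0,2)")
open('h.py','w').write(s)
from h import *
plan([(.4762,.305,.20,-74)])
```

```text
t 16.52 pos [0.478  0.2678 0.1996] jaw 166.53 q [ 0.87  0.18 -0.31  0.   -1.08 -1.1 ] grip 0.497
(0.4762, 0.305, 0.2, -74) lin [ 3.57 -0.05  1.04] rot [-1.5000e-01 -1.1947e+02 -1.0000e-02]
```

Run:
```python
from h import *
plan([(.4762,.305,.20,106)])
```

```text
t 16.52 pos [0.478  0.2678 0.1996] jaw 166.53 q [ 0.87  0.18 -0.31  0.   -1.08 -1.1 ] grip 0.497
(0.4762, 0.305, 0.2, 106) lin [ 3.57 -0.05  1.04] rot [ 1.000e-02  6.053e+01 -1.300e-01]
```

send_rows(linear=[[1,0,0.3],[2,0,0.6],[3,0,1],[3.6,0,1],[3.6,0,1],[3.6,4,1],[3.6,8,1],[3.6,12,1],[3.6,12,1],[3.6,12,1]], rotation=[[0,10,0],[0,20,0],[0,30,0],[0,40,0],[0,50,0],[0,60,0],[0,60.5,0],[0,60.5,0],[0,60.5,0],[0,60.5,0]], gripper=[0.5,0.5,0.5,0.5,0.5,0.5,0.5,0.5,0.5,0.5])

```text
t: 17.77
ee_pos: [0.4778, 0.304, 0.0814]
eef_rot: [-1.56, -0.225, 0.224]
contact_force: [0.4, 0.7, 0.2]
grip_width: 0.499
```

Run:
```python
from h import *
from rig import env
c=env.read_camera('wrist');cv2.imwrite('pics/w10.png',c['color']);import pickle;pickle.dump(c,open('w10.pkl','wb'))
plan([(.4762,.305,.015,106)])
```

```text
t 17.82 pos [0.4781 0.3044 0.0821] jaw 106.39 q [ 0.91  0.32 -0.42  0.   -0.83 -2.2 ] grip 0.497
(0.4762, 0.305, 0.015, 106) lin [-0.17  6.71  0.11] rot [-0.03  0.39  0.09]
```

View pics/w10.png

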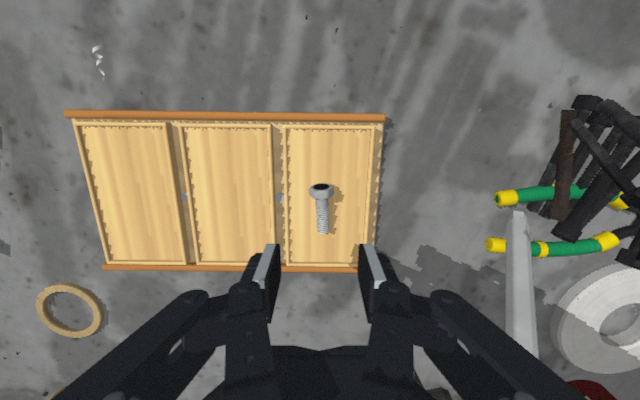

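Run:
```python
from h import *
import pickle
c=pickle.load(open('w10.pkl','rb'))
p=p2w(c,[(321,187),(322.5,234)],.02);print(p.round(4),np.linalg.norm(p[1]-p[0]),ang(p[1]-p[0]))
p=p2w(c,[(322,215)],.02);print(p)
plan([(.4757,.3043,.0155,106)])
```

```text
[[0.4546 0.2986 0.02  ]
 [0.4904 0.3105 0.02  ]] 0.03773220177610645 18.334163048192465
[[0.47541712 0.30561476 0.02      ]]
t 17.82 pos [0.4781 0.3044 0.0821] jaw 106.39 q [ 0.91  0.32 -0.42  0.   -0.83 -2.2 ] grip 0.497
(0.4757, 0.3043, 0.0155, 106) lin [-0.24  6.66  0.06] rot [-0.03  0.39  0.09]
```

send_rows(linear=[[-0.2,3,0.1],[-0.2,5.5,0.1],[-0.2,6.65,0.1],[-0.2,6.65,0.1],[-0.2,6.65,0.1],[-0.2,6.65,0.1],[-0.2,6.65,0.1],[-0.2,6.65,0.1],[-0.2,6.65,0.1],[-0.2,6.65,0.1]], rotation=[[0,0.4,0],[0,0.4,0],[0,0.4,0],[0,0.4,0],[0,0.4,0],[0,0.4,0],[0,0.4,0],[0,0.4,0],[0,0.4,0],[0,0.4,0]], gripper=[0.5,0.5,0.5,0.5,0.5,0,0,0,0,0])

```text
t: 19.08
ee_pos: [0.4755, 0.3044, 0.0149]
eef_rot: [-1.559, -0.22, 0.218]
contact_force: [-1.1, -0.7, 6.1]
grip_width: 0.091
```

Run:
```python
from h import *
plan([(.476,.305,.2,106),(.518,-.367,.2,84.5)])
```

```text
t 19.07 pos [0.4755 0.3044 0.0149] jaw 105.98 q [ 0.92  0.41 -0.48  0.   -0.67 -2.21] grip 0.091
(0.476, 0.305, 0.2, 106) lin [  0.08 -18.51   0.05] rot [-0.02 -0.02  0.05]
(0.518, -0.367, 0.2, 84.5) lin [-14.38 -18.55 -65.71] rot [-0.03 21.48  0.05]
```

send_rows(linear=[[0,-3,0],[0,-8,0],[0,-13.5,0],[0,-18.5,0],[-1.2,-18.5,-5.5],[-2.4,-18.5,-11],[-3.6,-18.5,-16.5],[-4.8,-18.5,-22],[-6,-18.5,-27.5],[-7.2,-18.5,-33]], rotation=[[0,0,0],[0,0,0],[0,0,0],[0,0,0],[0,2,0],[0,4,0],[0,6,0],[0,8,0],[0,10,0],[0,12,0]], gripper=[0,0,0,0,0,0,0,0,0,0])

```text
t: 20.32
ee_pos: [0.4963, -0.0347, 0.1994]
eef_rot: [-1.57, -0.054, 0.053]
contact_force: [0.5, 0.6, 0.1]
grip_width: 0.089
```

Run:
```python
from h import *
from rig import env
c=env.read_camera('wrist');cv2.imwrite('pics/w11.png',c['color'])
plan([(.518,-.367,.2,84.5)])
```

```text
t 20.38 pos [ 0.4957 -0.0393  0.1991] jaw 93.69 q [ 0.32  0.09 -0.42  0.   -1.06 -1.82] grip 0.091
(0.518, -0.367, 0.2, 84.5) lin [  0.12  -0.06 -32.84] rot [ 0.06  9.19 -0.07]
```

View pics/w11.png

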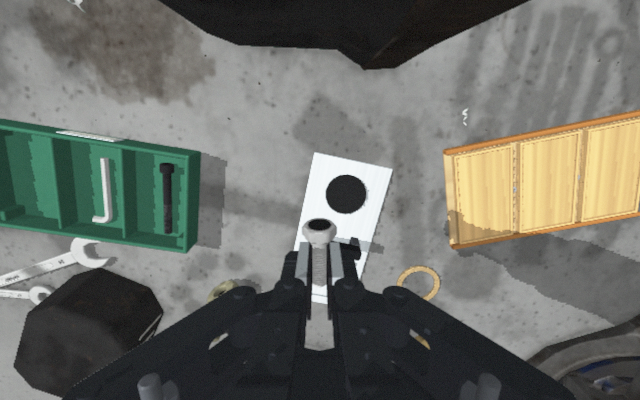

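send_rows(linear=[[0,0,-5.5],[0,0,-11],[0,0,-16.5],[0,0,-22],[0.1,0,-27.5],[0.1,0,-32.8],[0.1,0,-32.8],[0.1,0,-32.8],[0.1,0,-32.8]], rotation=[[0,1.5,0],[0,3,0],[0,4.5,0],[0,6,0],[0,7.5,0],[0,9.2,0],[0,9.2,0],[0,9.2,0],[0,9.2,0]], gripper=[0,0,0,0,0,0,0,0,0])

```text
t: 21.5
ee_pos: [0.5204, -0.3591, 0.1994]
eef_rot: [-1.569, 0.071, -0.071]
contact_force: [0.8, -0.5, -1.4]
grip_width: 0.089
```

Run:
```python
from h import *
plan([(.518,-.367,.2,84.5),(.518,-.367,.0085,84.5)])
```

```text
t 21.5 pos [ 0.5204 -0.3591  0.1994] jaw 84.83 q [-0.3   0.31 -0.13 -0.   -1.13 -1.37] grip 0.089
(0.518, -0.367, 0.2, 84.5) lin [-0.17 -0.06 -0.81] rot [-0.01  0.33  0.  ]
(0.518, -0.367, 0.0085, 84.5) lin [-0.17 19.09 -0.81] rot [-0.01  0.33  0.  ]
```

send_rows(linear=[[-0.2,0,-0.8],[-0.2,4,-0.8],[-0.2,8,-0.8],[-0.2,12,-0.8],[-0.2,14,-0.8],[-0.2,16,-0.8],[-0.2,18,-0.8],[-0.2,19,-0.8],[-0.2,19.1,-0.8],[-0.2,19.1,-0.8]], rotation=[[0,0.3,0],[0,0.3,0],[0,0.3,0],[0,0.3,0],[0,0.3,0],[0,0.3,0],[0,0.3,0],[0,0.3,0],[0,0.3,0],[0,0.3,0]], gripper=[0,0,0,0,0,0,0,0,0,0])

```text
t: 22.75
ee_pos: [0.5181, -0.3681, 0.009]
eef_rot: [-1.57, 0.075, -0.076]
contact_force: [0.4, -0.3, -0.3]
grip_width: 0.084
```

send_rows(linear=[[0,0,0],[0,0,0],[0,0,0],[0,0,0],[0,-3,0],[0,-8,0],[0,-14,0],[0,-19,0],[0,-19,0],[0,-19,0]], rotation=[[0,0,0],[0,0,0],[0,0,0],[0,0,0],[0,0,0],[0,0,0],[0,0,0],[0,0,0],[0,0,0],[0,0,0]], gripper=[0.3,0.3,0.3,0.3,0.3,0.3,0.3,0.3,0.3,0.3])

```text
t: 24.0
ee_pos: [0.5173, -0.3676, 0.1981]
eef_rot: [-1.569, 0.076, -0.076]
contact_force: [-0.2, 0.3, -1.0]
grip_width: 0.3
```

Run:
```python
from h import *
from rig import env
c=env.read_camera('wrist');cv2.imwrite('pics/w12.png',c['color'])
c=env.read_camera('top');cv2.imwrite('pics/t12.png',cv2.resize(c['color'][140:270,240:500],None,fx=3,fy=3,interpolation=cv2.INTER_CUBIC))
plan([(.576,-.009,.2,171.5),(.576,-.009,.2,-8.5)])
```

```text
t 24.1 pos [ 0.5169 -0.3675  0.1969] jaw 84.45 q [-0.31  0.32 -0.13 -0.   -1.13 -1.36] grip 0.302
(0.576, -0.009, 0.2, 171.5) lin [ 2.42 -0.29 36.26] rot [-1.300e-01 -8.705e+01 -6.000e-02]
(0.576, -0.009, 0.2, -8.5) lin [ 2.42 -0.29 36.26] rot [ 6.000e-02  9.295e+01 -1.300e-01]
```

View pics/w12.png

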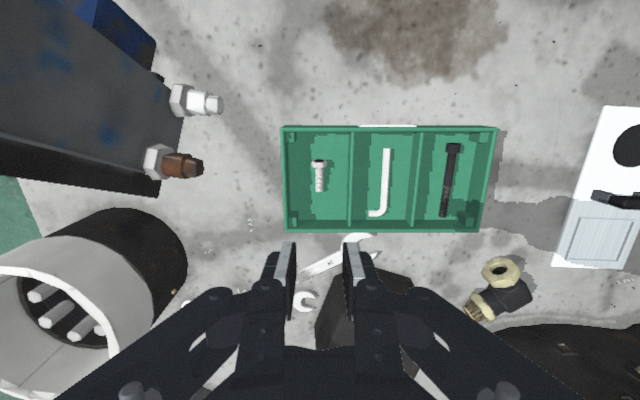

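View pics/t12.png

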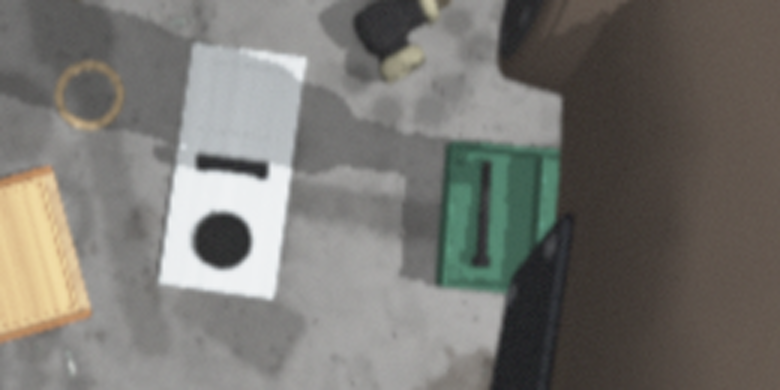

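All three parts lie in their mirrored bays. In this view, turned by half, hex is at (319,175), key at (383,180) and socket at (449,180). Now the divider.

send_rows(linear=[[0.3,-0.3,4],[0.5,-0.3,8],[0.8,-0.3,12],[1.1,-0.3,16],[1.3,-0.3,20],[1.6,-0.3,24],[1.9,-0.3,28],[2.1,-0.3,32],[2.4,-0.3,36.2],[2.4,-0.3,36.2]], rotation=[[0,-9,0],[0,-19,0],[0,-29,0],[0,-39,0],[0,-49,0],[0,-59,0],[0,-69,0],[0,-79,0],[0,-87,0],[0,-87,0]], gripper=[0.6,0.6,0.6,0.6,0.6,0.6,0.6,0.6,0.6,0.6], force=80)

```text
t: 25.35
ee_pos: [0.5763, -0.0076, 0.1998]
eef_rot: [-1.273, -1.1, 1.104]
contact_force: [-0.9, -0.3, 0.2]
grip_width: 0.596
```

send_rows(linear=[[0,4,0],[0,8,0],[0,8,0],[0,8,0],[0,8,0]], rotation=[[0,0,0],[0,0,0],[0,0,0],[0,0,0],[0,0,0]], gripper=[0.6,0.6,0.6,0.6,0.6])

```text
t: 25.98
ee_pos: [0.5775, -0.0099, 0.123]
eef_rot: [-1.277, -1.101, 1.097]
contact_force: [-0.2, 0.6, 0.2]
grip_width: 0.6
```

Run:
```python
from h import *
from rig import env
import pickle
c=env.read_camera('wrist');cv2.imwrite('pics/w13.png',c['color']);pickle.dump(c,open('w13.pkl','wb'))
plan([(.576,-.0097,.1,171.5),(.576,-.0097,.018,171.5)])
```

```text
t 26.02 pos [ 0.5774 -0.0099  0.1229] jaw 171.45 q [ 0.32  0.29 -0.35  0.   -0.92 -0.47] grip 0.603
(0.576, -0.0097, 0.1, 171.5) lin [-0.    2.29  0.14] rot [ 0.14 -0.05  0.05]
(0.576, -0.0097, 0.018, 171.5) lin [-1.000e-02  1.049e+01  1.600e-01] rot [ 0.14 -0.05  0.05]
```

View pics/w13.png

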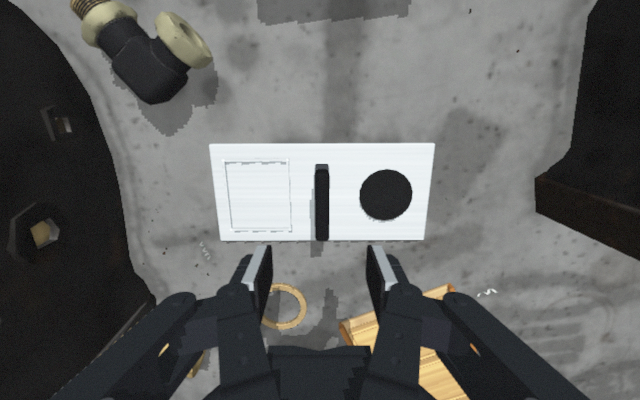

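Run:
```python
from h import *
import pickle
c=pickle.load(open('w13.pkl','rb'))
p=p2w(c,[(209,143.5),(435,143.5),(424,241),(220,241)],.005);print(p.round(4),p.mean(0),ang(p[1]-p[0]),ang(p[2]-p[3]))
p=p2w(c,[(386,194)],.009);print(p)
p=p2w(c,[(322.5,168),(321.5,240)],.045);print(p,p.mean(0))
```

```text
[[ 0.6674 -0.0722  0.005 ]
 [ 0.4675 -0.0423  0.005 ]
 [ 0.4806  0.0529  0.005 ]
 [ 0.6821  0.023   0.005 ]] [ 0.57441575 -0.00964663  0.005     ] 171.5143591644789 171.54900323778745
[[ 0.51518051 -0.00297935  0.009     ]]
[[ 0.56937027 -0.04341644  0.045     ]
 [ 0.57907942  0.01746824  0.045     ]] [ 0.57422484 -0.0129741   0.045     ]
```

send_rows(linear=[[0,4,0.25],[0,7,0.25],[0,9,0.25],[0,10.4,0.25],[0,10.4,0.25],[0,10.4,0.25],[0,10.4,0.25],[0,10.4,0.25],[0,10.4,0.25],[0,10.4,0.25]], rotation=[[0,0,0],[0,0,0],[0,0,0],[0,0,0],[0,0,0],[0,0,0],[0,0,0],[0,0,0],[0,0,0],[0,0,0]], gripper=[0.6,0.6,0.6,0.6,0.6,0,0,0,0,0])

```text
t: 27.28
ee_pos: [0.5748, -0.0093, 0.0185]
eef_rot: [-1.277, -1.101, 1.098]
contact_force: [-0.8, 0.6, 6.6]
grip_width: 0.129
```

send_rows(linear=[[0,0,0],[0,-2,0],[0,-6,0],[0,-11,0],[0,-15,0],[0,-18,0],[0,-18,0],[0,-18,0]], rotation=[[0,0,0],[0,0,0],[0,0,0],[0,0,0],[0,0,0],[0,0,0],[0,0,0],[0,0,0]], gripper=[0,0,0,0,0,0,0,0])

```text
t: 28.28
ee_pos: [0.5729, -0.0095, 0.196]
eef_rot: [-1.275, -1.097, 1.099]
contact_force: [-0.7, 0.2, -3.6]
grip_width: 0.122
```

Run:
```python
from h import *
from rig import env
import pickle
c=env.read_camera('wrist');cv2.imwrite('pics/w14.png',c['color']);pickle.dump(c,open('w14.pkl','wb'))
plan([(.525,-.2935,.2,84.5)])
```

```text
t 28.32 pos [ 0.5728 -0.0097  0.1956] jaw 171.44 q [ 0.32  0.22 -0.27 -0.   -1.09 -0.47] grip 0.124
(0.525, -0.2935, 0.2, 84.5) lin [-28.78  -0.42   0.5 ] rot [-0.1  86.94 -0.15]
```

View pics/w14.png

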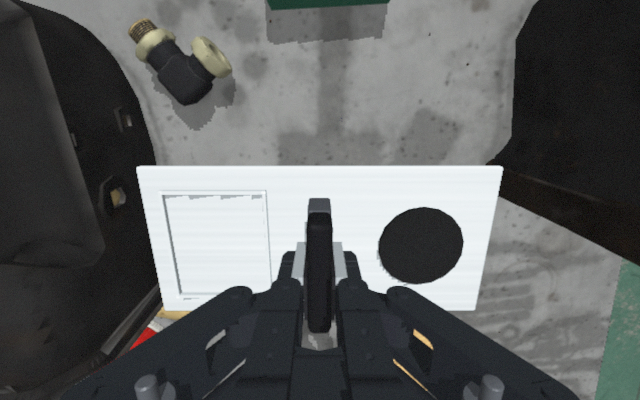

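Run:
```python
from h import *
import pickle
from rig import env
c=pickle.load(open('w14.pkl','rb'));s=env.state()
M=Ro.from_rotvec(s['eef_rot']).as_matrix()
p=p2w(c,[(137,166),(502,166),(477,310),(162,311)],s['ee_pos'][2]-.0135);print(p.round(4),ang(p[1]-p[0]),ang(p[2]-p[3]),np.linalg.norm(p[1]-p[0]),np.linalg.norm(p[2]-p[1]))
print('centre off tool mm',M.T@(p.mean(0)-s['ee_pos'])*1000)
```

```text
[[ 0.664  -0.0725  0.1821]
 [ 0.4656 -0.0427  0.1821]
 [ 0.4772  0.0519  0.1821]
 [ 0.6806  0.0218  0.1821]] 171.4567478452997 171.5796795415276 0.2006230011191296 0.09528054953006128
centre off tool mm [-0.84977498 13.50280456  0.82019071]
```

The divider is held level, with its centre within 1 mm of the tool. I carry it high and turn it on the way.

send_rows(linear=[[-1,-4,0],[-4,-4.5,0],[-8,-4.5,0.1],[-11,-4.5,0.1],[-15,-4.5,0.2],[-19,-4.5,0.3],[-22,-4.5,0.4],[-26,-4.5,0.5],[-28.8,-4.5,0.5],[-28.8,-4.5,0.5]], rotation=[[0,5,0],[0,14,0],[0,24,0],[0,34,0],[0,44,0],[0,54,0],[0,64,0],[0,74,0],[0,84,0],[0,86.9,0]], gripper=[0,0,0,0,0,0,0,0,0,0])

```text
t: 29.58
ee_pos: [0.5249, -0.2952, 0.2399]
eef_rot: [-1.569, 0.082, -0.076]
contact_force: [0.8, 0.5, -3.6]
grip_width: 0.125
```

send_rows(linear=[[0,5,0],[0,9,0],[0,13,0],[0,13,0],[0,13,0],[0,13,0]], rotation=[[0,0,0],[0,0,0],[0,0,0],[0,0,0],[0,0,0],[0,0,0]], gripper=[0,0,0,0,0,0])

```text
t: 30.32
ee_pos: [0.5274, -0.2939, 0.1141]
eef_rot: [-1.57, 0.072, -0.076]
contact_force: [-0.4, -0.6, -2.5]
grip_width: 0.127
```

Run:
```python
from h import *
from rig import env
import pickle
c=env.read_camera('wrist');cv2.imwrite('pics/w15.png',c['color']);pickle.dump(c,open('w15.pkl','wb'))
plan([(.5255,-.2935,.07,84.5),(.5255,-.2935,.047,84.5)])
```

```text
t 30.38 pos [ 0.5272 -0.2939  0.114 ] jaw 84.57 q [-0.18  0.34 -0.3   0.   -0.92 -1.48] grip 0.124
(0.5255, -0.2935, 0.07, 84.5) lin [-0.19  4.4   0.02] rot [0.03 0.07 0.15]
(0.5255, -0.2935, 0.047, 84.5) lin [-0.19  6.7   0.02] rot [0.03 0.07 0.15]
```

View pics/w15.png

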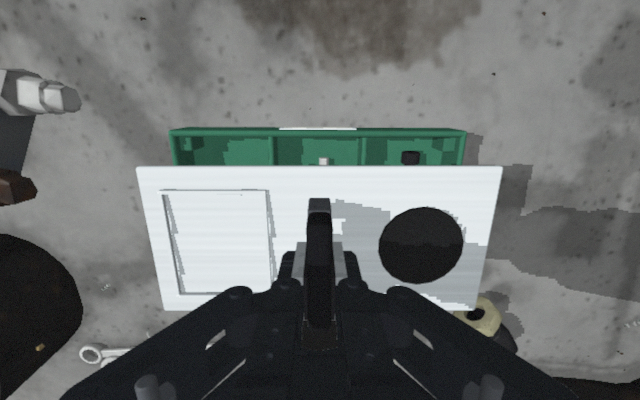

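Run:
```python
from h import *
import pickle
c=pickle.load(open('w15.pkl','rb'))
p=p2w(c,[(170.5,131),(466.5,130)],.034);print(p.round(4),ang(p[1]-p[0])-90,np.linalg.norm(p[1]-p[0]))
a=np.radians(ang(p[1]-p[0])-90);print(p.mean(0)[:2]+.06*np.array([np.cos(a),np.sin(a)]))
for z in(.1,):
  q=p2w(c,[(137,166),(502,166)],.114-.0135);print(q,ang(q[1]-q[0])-90,q.mean(0)[:2]+.048*np.array([np.cos(a),np.sin(a)]))
```

```text
[[ 0.455  -0.3998  0.034 ]
 [ 0.4751 -0.1778  0.034 ]] -5.177520881904144 0.22291331466973524
[ 0.52482984 -0.29420294]
[[ 0.46944637 -0.38892488  0.1005    ]
 [ 0.48814185 -0.18977911  0.1005    ]] -5.363117638905081 [ 0.52659826 -0.2936836 ]
```

send_rows(linear=[[-0.2,2,0],[-0.2,4,0],[-0.2,5,0],[-0.2,5.6,0],[-0.2,6,0],[-0.2,6.4,0],[-0.2,6.7,0],[-0.2,6.7,0],[-0.2,6.7,0]], rotation=[[0,0,0.1],[0,0,0.1],[0,0,0.1],[0,0,0.1],[0,0,0.1],[0,0,0.1],[0,0,0.1],[0,0,0.1],[0,0,0.1]], gripper=[0,0,0,0,0,0,0,0,0])

```text
t: 31.5
ee_pos: [0.5244, -0.2935, 0.0465]
eef_rot: [-1.57, 0.075, -0.073]
contact_force: [-2.6, 2.4, 6.2]
grip_width: 0.124
```

Run:
```python
from h import *
from rig import env
import pickle
c=env.read_camera('wrist');cv2.imwrite('pics/w16.png',c['color'])
plan([(.5255,-.294,.0465,84.5)]);print(env.state()['contact_force'])
```

```text
t 31.55 pos [ 0.5245 -0.2935  0.0465] jaw 84.58 q [-0.19  0.42 -0.37  0.   -0.78 -1.48] grip 0.124
(0.5255, -0.294, 0.0465, 84.5) lin [ 0.11  0.   -0.04] rot [ 0.02  0.08 -0.05]
[-3.31937244  2.51463026  6.22042629]
```

View pics/w16.png

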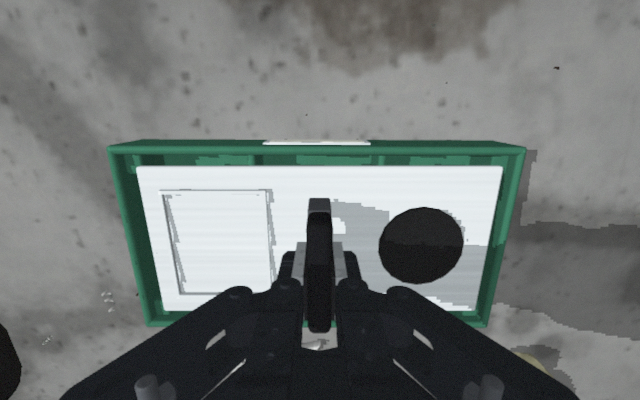

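The plate sits inside the rim with a gap on all visible sides. I release it and lift.

send_rows(linear=[[0,0,0],[0,0,0],[0,0,0],[0,0,0],[0,-3,0],[0,-8,0],[0,-13,0],[0,-16,0],[0,-16,0],[0,-16,0]], rotation=[[0,0,0],[0,0,0],[0,0,0],[0,0,0],[0,0,0],[0,0,0],[0,0,0],[0,0,0],[0,0,0],[0,0,0]], gripper=[0.5,0.5,0.5,0.5,0.5,0.5,0.5,0.5,0.5,0.5])

```text
t: 32.8
ee_pos: [0.5241, -0.2932, 0.2047]
eef_rot: [-1.569, 0.077, -0.073]
contact_force: [-0.4, 0.4, 0.1]
grip_width: 0.499
```

Run:
```python
from h import *
from rig import env
import pickle
c=env.read_camera('wrist');cv2.imwrite('pics/w17.png',c['color']);pickle.dump(c,open('w17.pkl','wb'))
cv2.imwrite('pics/w17c.png',cv2.resize(c['color'][105:255,260:520],None,fx=3,fy=3,interpolation=cv2.INTER_CUBIC))
plan([(.640,.111,.2,84.5)])
```

```text
t 32.85 pos [ 0.5239 -0.2932  0.2042] jaw 84.55 q [-0.19  0.26 -0.2  -0.   -1.12 -1.48] grip 0.503
(0.64, 0.111, 0.2, 84.5) lin [ 7.72  0.42 41.34] rot [-0.03  0.05 -0.19]
```

View pics/w17.png

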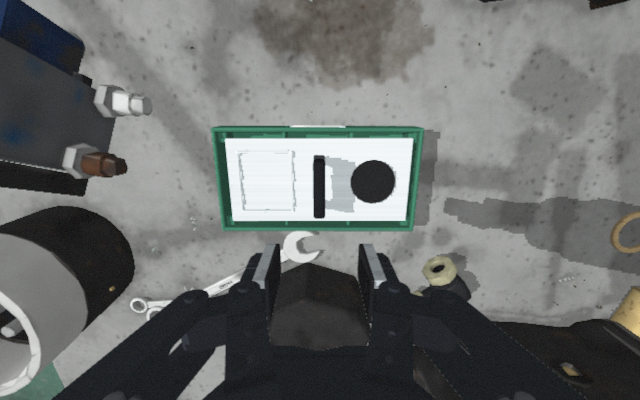

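View pics/w17c.png

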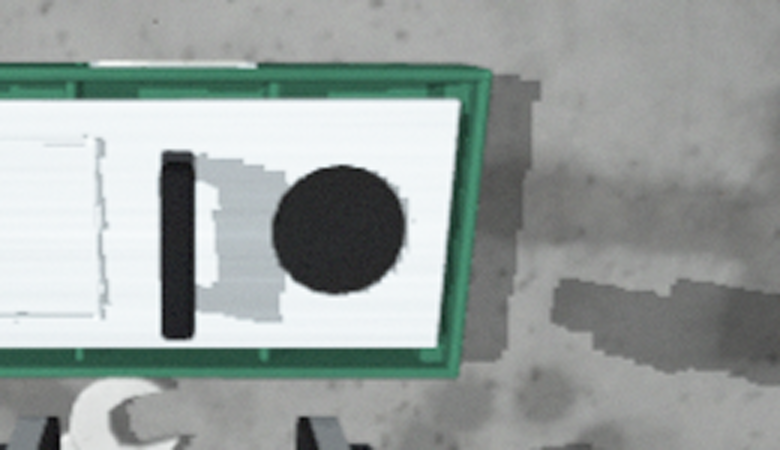

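The divider lies flat within the rim, with the seat on the box's left side at (374,181). I measure the seat, then go to the ring.

Run:
```python
from h import *
import pickle
from rig import env
c=pickle.load(open('w17.pkl','rb'))
o=(260,105)
print(p2w(c,crop([(339,229)],o,3),.037))
p=p2w(c,crop([(461,100),(437,348)],o,3),.033);print(p.round(4),ang(p[1]-p[0]))
p=p2w(c,[(225,138),(413.5,138),(404.5,221),(231,222)],.033);print(p.round(4),p.mean(0),ang(p[1]-p[0])-90)
c=env.read_camera('top');cv2.imwrite('pics/t18.png',cv2.resize(c['color'][140:270,240:500],None,fx=3,fy=3,interpolation=cv2.INTER_CUBIC))
```

```text
[[ 0.5278888 -0.2338444  0.037    ]]
[[ 0.4856 -0.188   0.033 ]
 [ 0.5806 -0.1967  0.033 ]] -5.273001089682024
[[ 0.4665 -0.3892  0.033 ]
 [ 0.4856 -0.1878  0.033 ]
 [ 0.5809 -0.1977  0.033 ]
 [ 0.5629 -0.401   0.033 ]] [ 0.52397593 -0.29389953  0.033     ] -5.401551895153361
```

send_rows(linear=[[0.9,0,4.5],[1.8,0,9.5],[2.7,0,14.5],[3.6,0,19.5],[4.5,0,24.5],[5.4,0,29.5],[6.3,0,34.5],[7.2,0,38.5],[7.7,0.4,41.3],[7.7,4,41.3]], rotation=[[0,0,0],[0,0,0],[0,0,0],[0,0,0],[0,0,0],[0,0,0],[0,0,0],[0,0,0],[0,0,0],[0,0,0]], gripper=[0.95,0.95,0.95,0.95,0.95,0.95,0.95,0.95,0.95,0.95], force=40)

```text
t: 34.15
ee_pos: [0.642, 0.1127, 0.1658]
eef_rot: [-1.568, 0.072, -0.074]
contact_force: [0.2, -0.1, -1.1]
grip_width: 0.955
```

send_rows(linear=[[0,4,0],[0,5,0],[0,5,0],[0,5,0],[0,5,0]], rotation=[[0,0,0],[0,0,0],[0,0,0],[0,0,0],[0,0,0]], gripper=[0.95,0.95,0.95,0.95,0.95])

```text
t: 34.78
ee_pos: [0.6409, 0.1106, 0.1168]
eef_rot: [-1.568, 0.074, -0.075]
contact_force: [0.1, -0.3, -0.8]
grip_width: 0.951
```

Run:
```python
from h import *
from rig import env
import pickle
c=env.read_camera('wrist');cv2.imwrite('pics/w19.png',c['color']);pickle.dump(c,open('w19.pkl','wb'))
plan([(.640,.111,.03,84.5)])
```

```text
t 34.83 pos [0.6408 0.1106 0.1165] jaw 84.56 q [ 0.47  0.41 -0.19 -0.   -0.97 -2.14] grip 0.95
(0.64, 0.111, 0.03, 84.5) lin [-0.08  8.65  0.03] rot [-0.06  0.06  0.01]
```

View pics/w19.png

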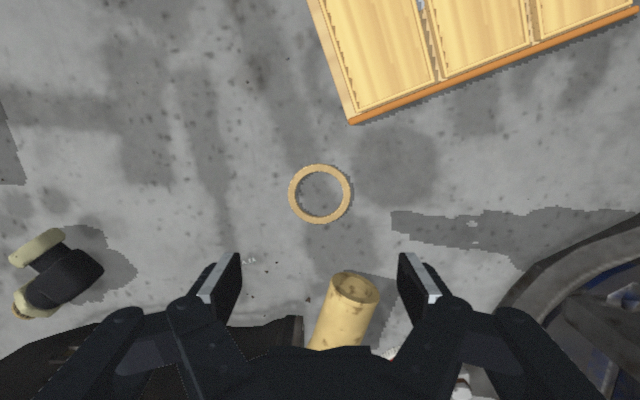

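Run:
```python
from h import *
import pickle
from rig import env
c2=pickle.load(open('w19.pkl','rb'));c1=env.read_camera('top')
print(p2w(c2,[(320,194.5)],.004))
P=[np.array(c['camera_matrix'])@np.c_[c['R'],c['t']] for c in (c1,c2)]
# casting lower-left corner; cylinder near end
t0=cv2.imread('pics/top0.png')
cv2.imwrite('pics/v2.png',np.hstack([cv2.resize(t0[60:200,200:360],None,fx=2.4,fy=2.4),cv2.resize(c2['color'][200:340,250:410],None,fx=2.4,fy=2.4)]))
```

```text
[[0.6386573  0.11168574 0.004     ]]
```

View pics/v2.png

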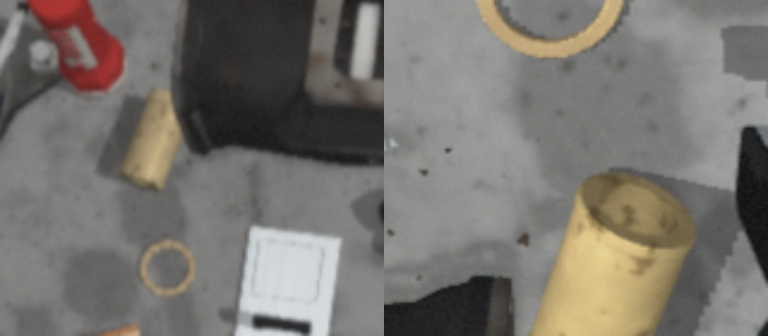

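Run:
```python
from h import *
import pickle
from rig import env
c2=pickle.load(open('w19.pkl','rb'));c1=env.read_camera('top')
P=[np.array(c['camera_matrix'])@np.c_[c['R'],c['t']] for c in (c1,c2)]
a=np.array([[260.4,135],[283,122.5]]).T;b=np.array([[355.4,287.5],[302.5,316]]).T
X=cv2.triangulatePoints(P[0],P[1],a,b);print((X[:3]/X[3]).T)
plan([(.639,.1115,.03,84.5),(.639,.1115,-.004,84.5)])
```

```text
[[0.73243235 0.13436008 0.0164659 ]
 [0.76690337 0.07798936 0.00844067]]
t 34.92 pos [0.6405 0.1105 0.116 ] jaw 84.56 q [ 0.47  0.41 -0.19 -0.   -0.97 -2.13] grip 0.949
(0.639, 0.1115, 0.03, 84.5) lin [-0.15  8.6   0.08] rot [-0.04  0.06 -0.04]
(0.639, 0.1115, -0.004, 84.5) lin [-0.15 12.    0.08] rot [-0.04  0.06 -0.04]
```

Both the lying cylinder (x ≥ 0.73) and the casting (x ≥ 0.767) are clear of the gripper here. I descend in two steps.

send_rows(linear=[[-0.1,4,0.1],[-0.1,8,0.1],[-0.1,10,0.1],[-0.1,11,0.1],[-0.1,11.4,0.1],[-0.1,11.4,0.1],[-0.1,11.4,0.1],[-0.1,11.4,0.1]], rotation=[[0,0,0],[0,0,0],[0,0,0],[0,0,0],[0,0,0],[0,0,0],[0,0,0],[0,0,0]], gripper=[0.9,0.9,0.9,0.9,0.8,0.8,0.8,0.8])

```text
t: 35.92
ee_pos: [0.6394, 0.1117, 0.0019]
eef_rot: [-1.569, 0.075, -0.074]
contact_force: [0.3, -0.5, 0.2]
grip_width: 0.8
```

Run:
```python
from h import *
from rig import env
import pickle
c=env.read_camera('wrist');cv2.imwrite('pics/w20.png',c['color']);pickle.dump(c,open('w20.pkl','wb'))
s=env.state();print(s['contact_force'])
q=c['camera_matrix']@(c['R']@s['ee_pos']+c['t']);print(q[:2]/q[2])
plan([(.6393,.1113,-.004,84.5)])
```

```text
[-0.36631318 -0.42909379 -0.34396351]
[319.27933517 257.26459281]
t 35.98 pos [0.6394 0.1116 0.0018] jaw 84.57 q [ 0.47  0.53 -0.29 -0.   -0.74 -2.14] grip 0.802
(0.6393, 0.1113, -0.004, 84.5) lin [-0.    0.58 -0.03] rot [-0.03  0.07 -0.05]
```

View pics/w20.png

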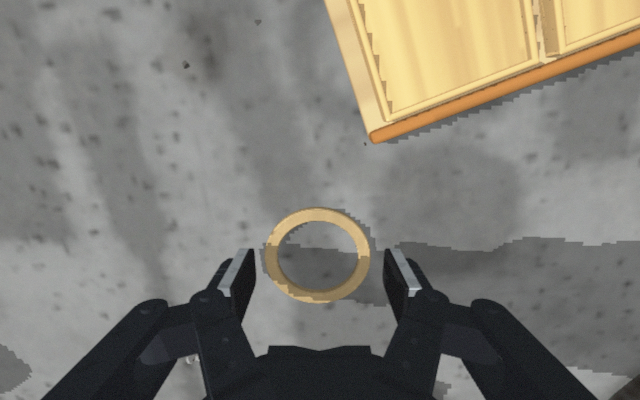

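send_rows(linear=[[0,0.3,0],[0,0.5,0],[0,0.5,0],[0,0.5,0],[0,0.5,0],[0,0.5,0],[0,0.5,0],[0,0.5,0]], rotation=[[0,0,0],[0,0,0],[0,0,0],[0,0,0],[0,0,0],[0,0,0],[0,0,0],[0,0,0]], gripper=[0.8,0.8,0.8,0.6,0.6,0.6,0.6,0.6])

```text
t: 36.98
ee_pos: [0.6392, 0.1115, -0.0034]
eef_rot: [-1.569, 0.076, -0.073]
contact_force: [-2.9, -0.5, 5.7]
grip_width: 0.65
```

Run:
```python
from h import *
from rig import env
c=env.read_camera('wrist');cv2.imwrite('pics/w21.png',c['color'][180:360,180:460])
print(env.state()['contact_force'])
plan([(.6393,.1113,-.004,84.5)])
```

```text
[-1.49874737 -1.07300047  5.41032261]
t 37.02 pos [ 0.6392  0.1116 -0.0034] jaw 84.57 q [ 0.47  0.54 -0.3  -0.   -0.73 -2.14] grip 0.652
(0.6393, 0.1113, -0.004, 84.5) lin [ 0.02  0.06 -0.03] rot [-0.    0.07 -0.08]
```

View pics/w21.png

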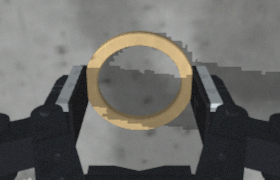

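send_rows(linear=[[0,0,0],[0,-1,0],[0,-3,0],[0,-7,0],[0,-12,0],[0,-17,0],[0,-20,0],[0,-20,0],[0,-20,0]], rotation=[[0,0,0],[0,0,0],[0,0,0],[0,0,0],[0,0,0],[0,0,0],[0,0,0],[0,0,0],[0,0,0]], gripper=[0.5,0.5,0.5,0.5,0.5,0.5,0.5,0.5,0.5])

```text
t: 38.15
ee_pos: [0.6389, 0.1114, 0.1958]
eef_rot: [-1.569, 0.077, -0.073]
contact_force: [0.4, -0.4, -0.4]
grip_width: 0.651
```

Run:
```python
from h import *
from rig import env
c=env.read_camera('wrist');cv2.imwrite('pics/w22.png',c['color'])
s=env.state();q=c['camera_matrix']@(c['R']@s['ee_pos']+c['t']);print(q[:2]/q[2])
plan([(.529,-.2345,.2,174.5)])
```

```text
[319.16101464 256.71588971]
t 38.2 pos [0.6387 0.1113 0.1952] jaw 84.55 q [ 0.47  0.34 -0.1  -0.   -1.13 -2.14] grip 0.645
(0.529, -0.2345, 0.2, 174.5) lin [ -7.64  -0.44 -35.47] rot [ -0.13 -89.95  -0.17]
```

View pics/w22.png

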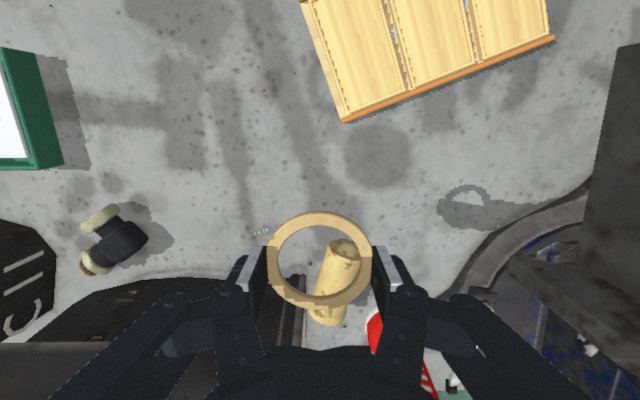

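send_rows(linear=[[-0.8,-0.4,-3.5],[-1.6,-0.4,-7.5],[-2.4,-0.4,-11.5],[-3.2,-0.4,-15.5],[-4.1,-0.4,-19.5],[-5,-0.4,-23.5],[-5.9,-0.4,-27.5],[-6.8,-0.4,-31.5],[-7.6,-0.4,-35.4],[-7.6,-0.4,-35.4]], rotation=[[0,-9,0],[0,-19,0],[0,-29,0],[0,-39,0],[0,-49,0],[0,-59,0],[0,-69,0],[0,-79,0],[0,-88,0],[0,-90,0]], gripper=[0.5,0.5,0.5,0.5,0.5,0.5,0.5,0.5,0.5,0.5])

```text
t: 39.45
ee_pos: [0.5286, -0.2357, 0.1989]
eef_rot: [-1.249, -1.136, 1.141]
contact_force: [-0.5, -0.1, -0.4]
grip_width: 0.65
```

send_rows(linear=[[0,4,0],[0,8,0],[0,9,0],[0,9,0],[0,9,0],[0,9,0]], rotation=[[0,0,0],[0,0,0],[0,0,0],[0,0,0],[0,0,0],[0,0,0]], gripper=[0.5,0.5,0.5,0.5,0.5,0.5])

```text
t: 40.2
ee_pos: [0.5309, -0.2337, 0.1117]
eef_rot: [-1.253, -1.14, 1.139]
contact_force: [-0.1, 0.3, -1.0]
grip_width: 0.645
```

Run:
```python
from h import *
from rig import env
import pickle
c=env.read_camera('wrist');cv2.imwrite('pics/w23.png',c['color']);pickle.dump(c,open('w23.pkl','wb'))
plan([(.5288,-.234,.1,174.5),(.5288,-.234,.036,174.5)])
```

```text
t 40.25 pos [ 0.5307 -0.2337  0.1115] jaw 174.57 q [-0.08  0.31 -0.36  0.   -0.9  -0.02] grip 0.647
(0.5288, -0.234, 0.1, 174.5) lin [-0.04  1.15  0.19] rot [ 0.02  0.07 -0.01]
(0.5288, -0.234, 0.036, 174.5) lin [-0.04  7.55  0.19] rot [ 0.02  0.07 -0.01]
```

View pics/w23.png

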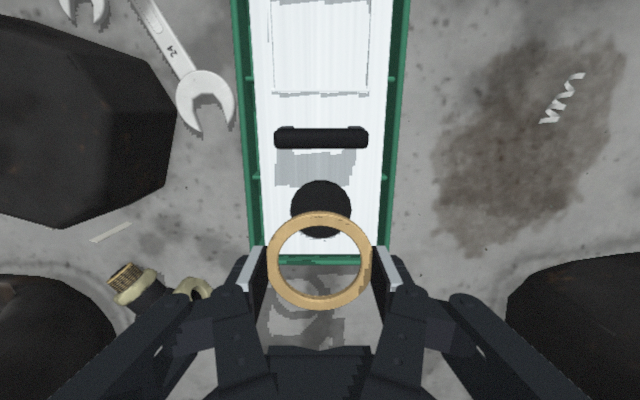

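Run:
```python
from h import *
import pickle
c=pickle.load(open('w23.pkl','rb'))
print(p2w(c,[(321,208.5)],.037))
print(p2w(c,[(319.5,260)],.1115+.0034+.004))
```

```text
[[ 0.52861766 -0.23566179  0.037     ]]
[[ 0.52994855 -0.23614709  0.1189    ]]
```

send_rows(linear=[[0,3,0.2],[0,5,0.2],[0,6.3,0.2],[0,7,0.2],[0,7.4,0.2],[0,7.65,0.2],[0,7.65,0.2],[0,7.65,0.2]], rotation=[[0,0,0],[0,0,0],[0,0,0],[0,0,0],[0,0,0],[0,0,0],[0,0,0],[0,0,0]], gripper=[0.5,0.5,0.5,0.5,0.5,0.5,0.5,0.5])

```text
t: 41.25
ee_pos: [0.5282, -0.2335, 0.0342]
eef_rot: [-1.252, -1.138, 1.14]
contact_force: [-0.6, -0.6, -0.3]
grip_width: 0.646
```

Run:
```python
from h import *
from rig import env
c=env.read_camera('wrist');cv2.imwrite('pics/w24.png',c['color'])
print(env.state()['contact_force'])
plan([(.5288,-.234,.034,174.5)])
```

```text
[-0.14525433 -0.39811894  0.22345553]
t 41.3 pos [ 0.5281 -0.2335  0.0341] jaw 174.56 q [-0.08  0.4  -0.44  0.   -0.73 -0.02] grip 0.647
(0.5288, -0.234, 0.034, 174.5) lin [-0.04  0.01 -0.07] rot [-0.07  0.06 -0.  ]
```

View pics/w24.png

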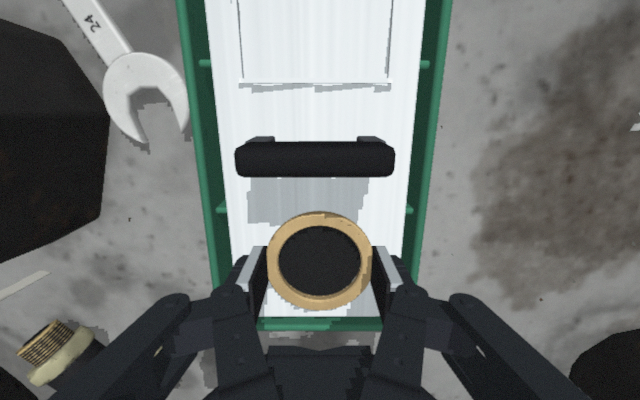

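The seat fills the ring's hole, so the ring is centred. I release it.

send_rows(linear=[[0,0,0],[0,0,0],[0,0,0],[0,0,0],[0,-2,0],[0,-7,0],[0,-13,0],[0,-17,0],[0,-17,0],[0,-17,0]], rotation=[[0,0,0],[0,0,0],[0,0,0],[0,0,0],[0,0,0],[0,0,0],[0,0,0],[0,0,0],[0,0,0],[0,0,0]], gripper=[0.78,0.78,0.78,0.78,0.78,0.78,0.78,0.78,0.78,0.78])

```text
t: 42.55
ee_pos: [0.5278, -0.2333, 0.2033]
eef_rot: [-1.251, -1.138, 1.139]
contact_force: [-0.8, -0.2, -0.3]
grip_width: 0.778
```

Run:
```python
from h import *
from rig import env
import pickle
c=env.read_camera('wrist');cv2.imwrite('pics/w25.png',c['color']);pickle.dump(c,open('w25.pkl','wb'))
c=env.read_camera('scene');cv2.imwrite('pics/s25.png',cv2.resize(c['color'][210:370,300:460],None,fx=3.7,fy=3.7,interpolation=cv2.INTER_CUBIC))
plan([])
```

```text
t 42.65 pos [ 0.5274 -0.2333  0.2024] jaw 174.55 q [-0.08  0.22 -0.25 -0.   -1.1  -0.02] grip 0.781
```

View pics/w25.png

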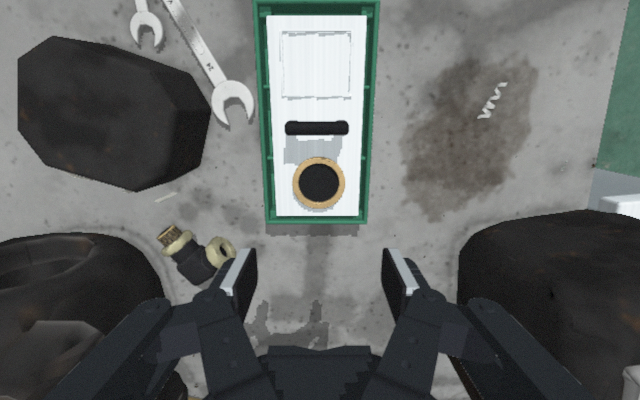

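View pics/s25.png

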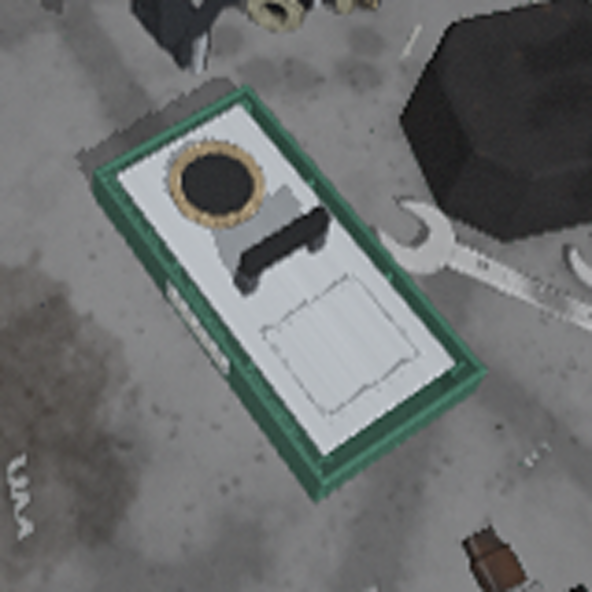

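Run:
```python
from h import *
import pickle
c=pickle.load(open('w25.pkl','rb'))
r=p2w(c,[(319,183)],.042)[0]
p=p2w(c,[(266.5,15.5),(366.5,15.5),(362.5,216),(275,216.5)],.033);m=p.mean(0);print(p.round(4),m)
a=np.radians(ang((p[2]+p[3]-p[0]-p[1])/2)-90);print(np.degrees(a));X=np.array([np.cos(a),np.sin(a),0]);Y=np.array([-np.sin(a),np.cos(a),0])
print('ring in div',(r-m)@X,(r-m)@Y)
from rig import env; env.sign_off()
```

```text
[[ 0.5609 -0.3987  0.033 ]
 [ 0.4668 -0.3898  0.033 ]
 [ 0.4802 -0.1871  0.033 ]
 [ 0.5817 -0.1962  0.033 ]] [ 0.5224101  -0.29294337  0.033     ]
-4.815300598206321
ring in div -0.0006812132869423891 0.059356670483969226
the job is handed in; nothing more can be done
```

The job is handed in at about 42.7 s of the 131 s allowed; sign-off gives no verdict.

- **Parts:** The rack held hex, key and socket from left to right. I put the socket screw in the left bay, the key in the middle and the hex screw in the right bay. A wrist picture before the divider went on showed all three lying in those bays.
- **Divider:** It lies flat inside the rim with its handle up and the seat on the box's left side. Its centre measured within about 3 mm of the box's, and its yaw matched the box's to within a degree.
- **Ring:** It lies flat on the seat. My last check put it at (-0.7, 59.4) mm in the divider's frame, where the seat centre is (0, 60).

The gripper is open and clear of everything, about 17 cm above the ring. No check failed; the camera estimates of the positions disagreed by 2 to 5 mm at most. The highest wrist force I read was about 7 N.

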